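# Latch the copper strip into the bench clamp

## Robot

A 7-joint arm with a two-finger parallel gripper is mounted at the origin on the work surface. World frame = base frame: x ahead of the robot, y to its left, z up, the work surface at z = 0. Lengths are in m, angles in degrees, forces in N, time in s.
With the tool pointing down it reaches from about 0.4 to 0.9 m from the base axis. Payload 5.5 kg.
Tool frame: the origin (TCP) lies midway between the tips of the shut fingers; the grasp point (between the pads) lies manip.grip_depth behind it (manip.grip_depth is the distance from the TCP to the grasp point, in m); z points along the fingers, y is the line along which they close (so a half turn about z gives the same grasp; the last joint's range is limited). The gripper opens to 92 mm and grips with 3 to 60 N. Pads are 19 mm wide; open, the fingers measure 130 mm over their backs; the gripper's body (75 mm by 190 mm) begins 47 mm behind the grasp point.
Start: joints at [89.565, 28.699, -24.465, 88.831, 12.651, 65.22, -12.049], TCP at [0.174, -0.626, 0.206] pointing down, gripper open.
Joint ranges: [-164.97, 164.97], [-17.58, 116.51], [-87.97, 89.64], [11.32, 138.91], [-80.73, 260.73], [10.89, 115.49], [-147.41, 147.41]. Speed limits (degrees/s): [147.25, 147.25, 180, 180, 180, 180, 180].

## Interface

Orientations are given as [roll, pitch, yaw] about the fixed x, y, z axes, in that order (R = Rz(yaw) Ry(pitch) Rx(roll)).
In Python, from station import manip gives the robot as it stands.
- The arm moves only by the shell command python3 -m jog 'ROWS' [FORCE]. ROWS is a JSON list of rows, 1 to 20 of them, each of 5 numbers: the finger opening in m, then dx, dy, dz in m, then a turn about the tool's z in degrees; each row is the pose to reach, as a shift and turn from the pose commanded when the command began, along the tool's axes at that moment; what a row does not reach only later rows make up. A row lasts 1/12 s, in which the tool goes at most 0.0417 m and 7.16 degrees, less where a joint would pass 70% of its speed; a pose out of reach is approached as far as the arm can. The fingers move at their own pace and stop on an object; FORCE is the grip in N (left out, the last holds). Time passes only in rows, so rows that do not move let the fingers close. It prints the time, the measured TCP pose, the force, the opening and the grip force at its end.
- manip.observe(): the state, without advancing time (a new reading comes with each control period).
- manip.snapshot(name): name is "scene" or "top" or "wrist"; returns the picture (420x560x3 uint8, blue, green, red); there is no depth.
- manip.get_calibration(name): a dict with "mtx" (3x3 intrinsics, pixels), "T" (4x4, takes a point from camera to world coordinates); the wrist camera has in their place "tool_from_camera" (4x4, takes a point from camera to tool coordinates, whose origin is the TCP and whose axes are the flange's). Camera axes: x right, y down, z forward; pixel columns grow to the right and rows downward; lengths in m; the calibration is good to about 2 mm. A picture is of the moment at which its call begins: read the wrist's pose just before it. get_calibration takes no time and is no camera call.
- manip.close_job(): hands the job in; it is judged then, once.
Trained networks look in the newest picture that a camera, given by its name, has taken for a name from the list of things; names that differ only in an ending like _2 or _b are one class to them, and where a whole thing is asked for, a point or a joint stands for the part that bears it (a point fixed in the world has none). Each returns a list of dicts, best first, with "score" (0 to 1); they miss things now and then, are a little off and sometimes report something else, mostly with a low value. They report only what shows in the picture. A call takes as long as a camera call.
- manip.boxes_of(camera, target): "location" ([column, row] in pixels, amid what is visible of it).
- manip.place_of(camera, target): "location" ([column, row] in pixels: a listed point, or the origin of a listed thing).
The state is a dict: "time_s": time; "q": joint angles; "dq": joint speeds; "tau": joint torques, N m; "tool_pos": TCP position; "ee_rot": TCP orientation; "ft_force": force on the tool from outside, world axes, zero at the start; "ft_torque": the same for the moment, N m; "width": finger opening in m; "gripper_force": force on a finger pad.
Only numpy, scipy, OpenCV 4.12 (cv2) and the standard library are available. Lean on these libraries where they do the work, as an engineer would, in place of code of your own. Each camera call takes 0.05 s, during which the arm holds its last target. There are 200 camera calls.

## Task

The copper strip is standing loose in the small green bench clamp: hook the wire loop of its draw latch over the brass keeper so that the loop's bar sits under the keeper's lip, let go of the loop, then push the red lever over past its toggle point until it lies fully down and the jaw stays pulled shut. Work by feel: draw the loop gently back until it just meets the keeper (10 N is plenty), never press or pinch the lever with more than about 25 N, and leave the other things on the bench where they are.

Things in the scene. Friction and masses are not known exactly. Their poses are not given: they have to be found in the camera images.
- clamp: Bench clamp, bolted down: dark bed 290 x 84 x 12 mm, on it a fixed green block and a sliding green jaw, 64 mm wide, tops 45 mm above the bench, a 2 mm copper strip upright in the gap. Origin: on the bench, on the middle line. x runs along the clamp from the lever towards the keeper, z up. Lever, loop and keeper lie on the middle line (y = 0); lever and loop swing only in the x-z plane.
- pivot (a point): Axle of the red lever (along clamp y), at clamp x = -25 mm, 61 mm above the bench. The lever stays where left (0.05 N m of friction) and follows when the loop is pulled. The loop hangs on a pin in the lever, 18 mm from this axle on the handle's side, so raising the lever carries the pin towards the keeper.
- lever_tip (a point): Outer end of the lever, 72 mm from the pivot: a straight bar whose outer 40 mm is a red grip, 22 mm wide and 11 mm thick. Closed it lies level, pointing from the pivot to clamp -x, over the block. Pushed square near this end with the loop hooked, it needs about 4 to 15 N at the most; nearer the pivot more.
- lever (a joint): Lever angle, rad: 0 = fully down (level, on a solid stop); grows as it rises: 1.57 = upright, 2.3 = fully open, leaning to clamp +x. With the loop hooked it turns easily down to 0.9 to 1.7 rad, then resists, hardest soon after (about 0.2 to 0.6 rad further down), then ever less; the dead point is near 0.15, past which it snaps down by itself and stays.
- loop_bar (a point): Middle of the loop's steel cross bar (6 mm diameter, along clamp y) that hooks on the keeper. The loop is two 5 mm wires 44 mm apart, 100 mm from the pin on the lever to this bar. It turns stiffly on the pin and stays at the angle where it is left (0.04 N m). It starts raised in the air.
- loop_grip (a point): Centre of the yellow barrel for handling the loop: a cylinder 14 mm in diameter, 16 mm long, lying along clamp y; take it from above by its end faces (fingers closing along clamp y), it may turn between them. It sits 20 mm beyond the bar and 26 mm above the plane of the wires, on a thin stem.
- keeper_mid (a point): Point on the sliding jaw's top (45 mm above the bench; axes as the clamp's): mid of the brass keeper's setting range. The keeper is screwed down so that its pull face (looking to +x, away from the lever) stands anywhere from 5 mm before to 5 mm beyond this point along x; this is not measured, look or feel for it. Wall 6 mm thick, 20 mm wide, 12 mm tall; at its top a small lip.
- jaw_top (a point): Far end of the sliding jaw's top, on the middle line, 45 mm above the bench, 162 mm ahead of the pivot. The keeper's lip reaches 3.5 mm beyond its pull face, underside 8 mm above the jaw's top. The bar goes over the lip, down beyond it onto the jaw's top, then back under it till it meets the face (bar's middle 3 mm from it). Left short of the lip, it lifts off as the lever goes down.
- jaw (a joint): Travel of the sliding jaw in m: 0 = sprung open, grows as the latch pulls it towards the fixed block (1.5 to 12 mm when latched). Its spring gives way only above about 30 N, then 5 N per mm, so to a gentle pull the keeper is solid; drawing the loop back costs about 5 N by itself (lever friction).
- band: Bystander: copper finger ring lying flat, 28 mm across, 12 mm high. Origin: centre of its underside.
- bangle: Bystander: copper bangle lying flat, 66 mm across, 10 mm high. Origin: centre of its underside.
- flask: Bystander: amber flask, 60 mm across, 130 mm tall, upright. Origin: centre of its underside.
- mallet_head: Bystander: turned wooden mallet head standing on end, 64 mm across, 85 mm tall. Origin: centre of its underside.
- dapping_block: Bystander: steel dapping cube, 50 mm. Origin: centre of its underside.
- chisel: Bystander: dark steel chasing tool, rod 10 mm in diameter, 110 mm long. Origin: under its middle.

How it is judged:
By the outcome, as a careful person would: the job done as asked, in the order asked, and still so for the second after the job is handed in, with the robot touching nothing.
It also fails if it takes over 64 s, if anything falls off the work surface, if the arm or the gripper's body presses on something with over 40 N, if the wrist force passes 120 N, or if a joint passes its speed limit or range.

## Working session

There is one attempt and no reset: what is moved stays moved. The work goes in short steps, Python scripts to look and compute and a shell command to move; the robot and the scene stay as the last step left them, time stands still between calls to the robot, and variables do not carry over. Pictures are saved under pics/ and viewed, at most 10 in all, crops included, and the job is handed in when it is done.

```bash
ls; mkdir -p pics; cat > h.py <<'E'
import numpy as np, cv2
from scipy.spatial.transform import Rotation as R
from station import manip
def cam(n):
    c=manip.get_calibration(n)
    if 'T' in c: return np.array(c['mtx']),np.array(c['T'])
    s=manip.observe(); T=np.eye(4); T[:3,:3]=R.from_euler('xyz',s['ee_rot'],degrees=True).as_matrix(); T[:3,3]=s['tool_pos']
    return np.array(c['mtx']),T@np.array(c['tool_from_camera'])
def ray(C,p):
    K,T=C; d=T[:3,:3]@np.linalg.solve(K,[p[0],p[1],1]); return T[:3,3],d/np.linalg.norm(d)
def tri(rs):
    A=sum(np.eye(3)-np.outer(d,d) for o,d in rs); b=sum((np.eye(3)-np.outer(d,d))@o for o,d in rs)
    x=np.linalg.solve(A,b); return x,[round(float(np.linalg.norm((np.eye(3)-np.outer(d,d))@(x-o)))*1e3,1) for o,d in rs]
def proj(C,X):
    K,T=C; p=K@(T[:3,:3].T@(np.array(X)-T[:3,3])); return p[:2]/p[2]
def atz(r,z): o,d=r; return o+d*(z-o[2])/d[2]
E
python3 - <<'E'
from h import *
s=manip.observe(); print({k:np.round(v,3) for k,v in s.items()}, manip.grip_depth)
D={}
ims=[]
for n in ['scene','top','wrist']:
    C=cam(n); im=manip.snapshot(n); ims.append(im); cv2.imwrite(f'pics/{n}0.png',im)
    print(n,np.round(C[1][:3,3],3))
    for t in ['clamp','pivot','lever_tip','loop_bar','loop_grip','keeper_mid','jaw_top']:
        r=manip.place_of(n,t)
        print(t,[(np.round(a['location'],1).tolist(),round(a['score'],2)) for a in r[:2]])
        if r and r[0]['score']>.3: D.setdefault(t,[]).append(ray(C,r[0]['location']))
for t,r in D.items():
    if len(r)>1: print(t,np.round(tri(r)[0],4),tri(r)[1])
cv2.imwrite('pics/a.png',cv2.resize(np.hstack(ims[:2]),(800,300)))
E
```

```text
pics
{'time_s': np.float64(0.0), 'q': array([ 89.565,  28.753, -24.452,  88.892,  12.651,  65.22 , -12.051]), 'dq': array([ 0.02 ,  0.003,  0.111,  0.023,  0.04 ,  0.063, -0.006]), 'tau': array([ 0.0000e+00, -5.6659e+01, -5.8160e+00, -2.7911e+01, -6.9000e-02,
        3.1000e-02,  0.0000e+00]), 'tool_pos': array([ 0.174, -0.626,  0.205]), 'ee_rot': array([-1.79889e+02, -3.00000e-03,  1.55160e+01]), 'ft_force': array([-0.903, -0.16 ,  0.669]), 'ft_torque': array([-0.011, -0.024,  0.053]), 'gripper_force': np.float64(0.0), 'width': np.float64(0.092)} 0.0188
scene [ 1.311 -0.218  0.646]
clamp [([259.6, 215.8], 0.85)]
pivot [([264.7, 203.0], 0.91), ([254.6, 146.8], 0.7)]
lever_tip [([262.9, 176.9], 0.8)]
loop_bar []
loop_grip [([254.0, 145.8], 0.8)]
keeper_mid [([258.1, 187.7], 0.79), ([105.3, 228.0], 0.6)]
jaw_top []
top [ 0.312 -0.017  1.228]
clamp [([282.9, 231.0], 0.8)]
pivot [([290.1, 222.2], 0.6)]
lever_tip [([284.6, 211.7], 0.75)]
loop_bar [([285.0, 245.6], 0.42)]
loop_grip [([285.1, 240.2], 0.56)]
keeper_mid [([285.6, 251.1], 0.88)]
jaw_top [([278.6, 277.5], 0.76)]
wrist [ 0.244 -0.608  0.385]
clamp []
pivot []
lever_tip []
loop_bar []
loop_grip []
keeper_mid []
jaw_top []
clamp [ 0.5277 -0.0394  0.006 ] [2.1, 2.1]
pivot [ 0.5478 -0.0457  0.0594] [11.7, 11.7]
lever_tip [ 0.5587 -0.0394  0.1366] [0.3, 0.3]
loop_grip [ 0.4753 -0.0402  0.1672] [0.6, 0.6]
keeper_mid [ 0.4639 -0.0377  0.044 ] [8.0, 8.0]
```

```bash
python3 - <<'E'
from h import *
a=cv2.imread('pics/scene0.png')[90:300,150:370]; b=cv2.imread('pics/top0.png')[150:330,180:400]
a=cv2.resize(a,(400,382)); b=cv2.resize(b,(400,327)); b=cv2.copyMakeBorder(b,0,55,0,0,0)
c=cv2.resize(cv2.imread('pics/scene0.png'),(280,210));d=cv2.resize(cv2.imread('pics/top0.png'),(280,210));e=cv2.resize(cv2.imread('pics/wrist0.png'),(240,210))
cv2.imwrite('pics/b.png',np.vstack([np.hstack([a,b]),np.hstack([c,d,e])]))
E
```

```text
(no output)
```

View pics/b.png

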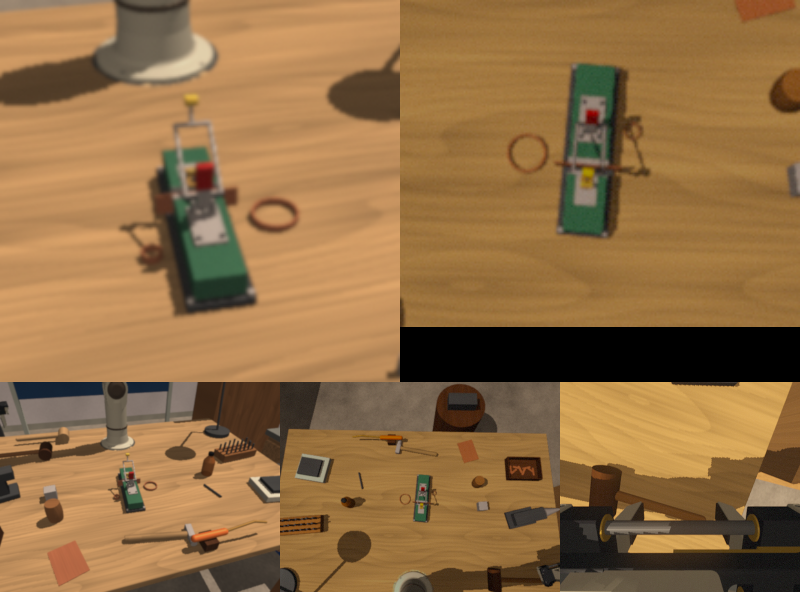

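The scene shows the clamp at about (0.53, -0.04), its keeper end towards the robot (yaw about 175°). The lever is near upright and the loop is raised, with its yellow barrel at scene px (254,146). Ring and bangle lie beside the clamp.

```bash
python3 - <<'E'
from h import *
c=manip.get_calibration('wrist'); print(np.round(c['tool_from_camera'],3),np.round(c['mtx']))
for n in ['scene','top']:
  for t in ['band','bangle','flask','mallet_head','dapping_block','chisel']:
    manip.snapshot(n) if t=='band' else 0
    r=manip.place_of(n,t)
    if r: print(n,t,np.round(atz(ray(cam(n),r[0]['location']),0),3),round(r[0]['score'],2))
E
python3 -m jog '[[0.06,0,0,-0.04,0],[0.06,0,0,-0.08,0],[0.06,0.02,-0.03,-0.10,5],[0.06,0.05,-0.06,-0.114,10],[0.06,0.07,-0.1,-0.114,15],[0.06,0.1,-0.134,-0.114,20],[0.06,0.124,-0.168,-0.114,20],[0.06,0.149,-0.2,-0.114,20],[0.06,0.174,-0.235,-0.114,20],[0.06,0.2,-0.268,-0.114,20],[0.06,0.224,-0.302,-0.114,20],[0.06,0.249,-0.336,-0.114,20],[0.06,0.274,-0.369,-0.114,20],[0.06,0.3,-0.403,-0.114,20],[0.06,0.324,-0.437,-0.114,20],[0.06,0.35,-0.47,-0.114,20],[0.06,0.3745,-0.504,-0.114,20],[0.06,0.3745,-0.504,-0.114,20],[0.06,0.3745,-0.504,-0.114,20]]'
```

```text
[[ 0.    -0.961 -0.275  0.073]
 [ 1.    -0.     0.002  0.001]
 [-0.002 -0.275  0.961 -0.179]
 [ 0.     0.     0.     1.   ]] [[312.   0. 279.]
 [  0. 312. 207.]
 [  0.   0.   1.]]
scene band [ 0.563 -0.116  0.   ] 0.67
scene bangle [0.51  0.067 0.   ] 0.71
scene flask [0.483 0.396 0.   ] 0.81
scene mallet_head [ 0.621 -0.37   0.   ] 0.63
scene dapping_block [ 0.488 -0.387  0.   ] 0.89
scene chisel [0.631 0.345 0.   ] 0.57
top band [ 0.564 -0.104  0.   ] 0.49
top bangle [0.512 0.066 0.   ] 0.6
top flask [0.477 0.387 0.   ] 0.75
top mallet_head [ 0.622 -0.375  0.   ] 0.82
top dapping_block [ 0.49  -0.396  0.   ] 0.87
top chisel [0.632 0.355 0.   ] 0.57
time_s: 3.48
tool_pos: [0.4011, -0.0363, 0.3206]
ee_rot: [180.0, -0.1, -4.0]
ft_force: [-0.1, -1.1, 0.0]
width: 0.0599
gripper_force: 0.0
```

```bash
cat > m.py <<'E'
from h import *
import sys
def look(name,ts=['clamp','pivot','lever_tip','loop_bar','loop_grip','keeper_mid','jaw_top'],cams=['scene','top','wrist']):
    D={}
    for n in cams:
        C=cam(n); im=manip.snapshot(n); cv2.imwrite(f'pics/{name}_{n}.png',im)
        for t in ts:
            r=manip.place_of(n,t)
            if r and r[0]['score']>.4:
                D.setdefault(t,[]).append((n,ray(C,r[0]['location'])))
                print(n,t,np.round(r[0]['location'],1),round(r[0]['score'],2))
    for t,r in D.items():
        if len(r)>1: X,e=tri([a[1] for a in r]);print(t,np.round(X,4),e)
    return D
if __name__=='__main__': look(sys.argv[1])
E
python3 m.py v1; python3 -c "
from h import *
a=cv2.imread('pics/v1_wrist.png'); cv2.imwrite('pics/c.png',cv2.resize(a,(800,600)))"
```

```text
scene clamp [257.8 215.6] 0.72
scene pivot [265.  199.1] 0.83
scene lever_tip [262.2 177.7] 0.96
scene loop_bar [256.1 151.8] 0.62
scene loop_grip [256.7 147.1] 0.59
scene keeper_mid [255.8 187.2] 0.95
scene jaw_top [251.1 170.4] 0.8
top keeper_mid [142.3 242. ] 0.41
wrist clamp [272.8  85.3] 0.72
wrist pivot [268.4  56.4] 0.56
wrist lever_tip [267.8  27.9] 0.74
wrist loop_bar [269.5 124.5] 0.57
wrist loop_grip [270.8 128.4] 0.63
wrist keeper_mid [273.1 128.1] 0.61
wrist jaw_top [272.7 178.1] 0.92
clamp [ 0.5197 -0.0434  0.0012] [0.7, 0.7]
pivot [ 0.5485 -0.0369  0.0693] [3.8, 3.8]
lever_tip [ 0.5627 -0.0428  0.1376] [0.6, 0.6]
loop_bar [ 0.4668 -0.0352  0.1462] [2.0, 2.0]
loop_grip [ 0.4633 -0.0347  0.1564] [3.8, 3.8]
keeper_mid [0.4723 0.0775 0.1448] [144.1, 251.1, 118.6]
jaw_top [ 0.3888 -0.0315  0.0468] [1.0, 1.0]
```

View pics/c.png

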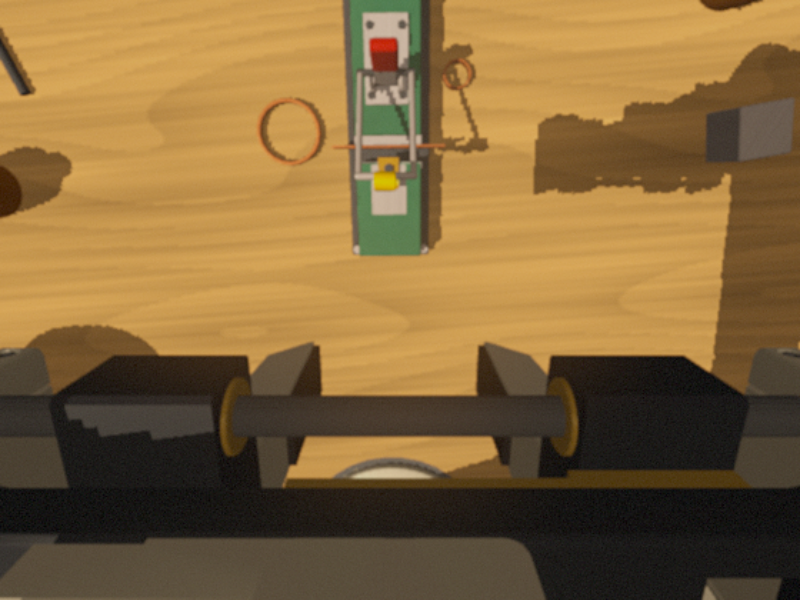

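The wrist view shows the clamp axis nearly along the image columns, so tool yaw -4° already suits it. The barrel is at about (270,127), with the brass keeper just behind it. I'll move closer and triangulate the barrel and keeper.

```bash
cat > y.py <<'E'
from m import *
import json,os
def yel(im):
    h=cv2.cvtColor(im,cv2.COLOR_BGR2HSV); m=cv2.inRange(h,(24,170,120),(34,255,255))
    n,l,s,c=cv2.connectedComponentsWithStats(m); return [(s[i].tolist(),np.round(c[i],1).tolist()) for i in range(1,n) if s[i][4]>8]
for f in ['v1_wrist']: print(f,yel(cv2.imread(f'pics/{f}.png')))
E
python3 y.py
python3 -m jog '[[0.05,0.01,0,0.035,0],[0.05,0.025,0,0.06,0],[0.05,0.025,0,0.06,0],[0.05,0.025,0,0.06,0]]'
python3 m.py v2; python3 - <<'E'
from y import *
print(yel(cv2.imread('pics/v2_wrist.png')))
cv2.imwrite('pics/d.png',cv2.resize(cv2.imread('pics/v2_wrist.png')[0:260,150:400],None,fx=2.3,fy=2.3,interpolation=cv2.INTER_CUBIC))
E
```

```text
v1_wrist [([262, 122, 17, 11, 150], [269.3, 126.7])]
time_s: 5.02
tool_pos: [0.4239, -0.0417, 0.2589]
ee_rot: [-179.7, 0.2, -4.4]
ft_force: [0.2, 0.4, 0.3]
width: 0.0502
gripper_force: 0.0
scene clamp [260.3 215.8] 0.88
scene pivot [266.6 202.2] 0.68
scene lever_tip [260.4 179.2] 0.65
scene loop_bar [252.5 153.6] 0.68
scene loop_grip [256.8 142.3] 0.82
scene keeper_mid [257.1 186.3] 0.59
scene jaw_top [250.4 172.9] 0.68
top pivot [398.6 245.9] 0.6
top keeper_mid [243.7 232.9] 0.54
wrist clamp [270.8 100.1] 0.96
wrist pivot [267.5  71.1] 0.71
wrist lever_tip [266.6  44.4] 0.66
wrist loop_bar [265.5 148.9] 0.92
wrist loop_grip [266.4 158.7] 0.92
wrist keeper_mid [269.1 148.6] 0.59
wrist jaw_top [271.  205.8] 0.89
clamp [ 0.5212 -0.0398  0.0008] [1.4, 1.4]
pivot [ 0.531  -0.1378  0.1456] [126.5, 209.4, 94.9]
lever_tip [ 0.5606 -0.0448  0.1328] [0.9, 0.9]
loop_bar [ 0.47   -0.0388  0.144 ] [3.6, 3.6]
loop_grip [ 0.4653 -0.0337  0.1698] [2.8, 2.8]
keeper_mid [0.4851 0.001  0.072 ] [38.9, 78.2, 42.5]
jaw_top [ 0.3855 -0.0313  0.0371] [0.5, 0.5]
v1_wrist [([262, 122, 17, 11, 150], [269.3, 126.7])]
[([258, 153, 18, 12, 206], [266.7, 158.5])]
```

View pics/d.png

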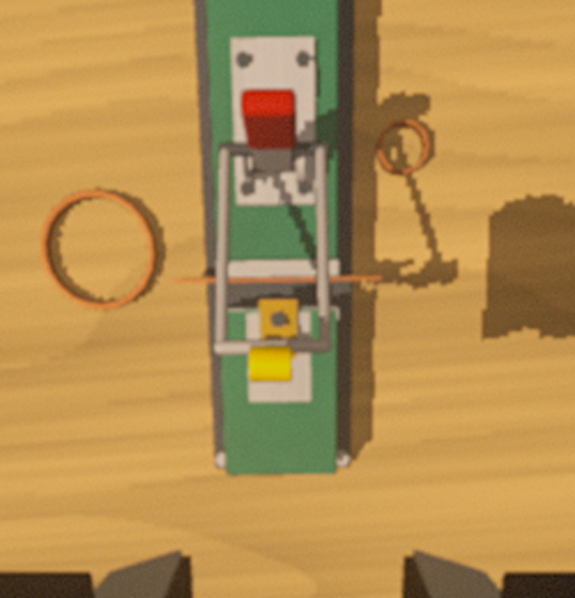

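The close wrist view shows the brass keeper at about px (271,138), its far edge at row 146. The yellow barrel is at (266.7,158.5) and the jaw end at row 205.

```bash
python3 - <<'E'
from y import *
C2=cam('wrist'); print(yel(cv2.imread('pics/scene0.png')),yel(cv2.imread('pics/v2_scene.png')))
S=cam('scene'); ys=[c for s,c in yel(cv2.imread('pics/v2_scene.png')) if 130<c[1]<160 and 240<c[0]<270]
T=cam('top'); yt=[c for s,c in yel(cv2.imread('pics/top0.png')) if abs(c[0]-285)<12 and abs(c[1]-242)<15]; print(ys,yt)
rs=[ray(C2,(266.7,158.5)),ray(S,ys[0])]; print(tri(rs))
if yt: print(tri(rs+[ray(T,yt[0])]))
for n,p,z in [('lip edge',(270.9,146.5),.057),('jaw end',(271,205),.045),('keeper back',(270.9,129.6),.057),('strip',(268,270/2.3+1),.045)]: print(n,np.round(atz(ray(C2,p),z),4))
ux=np.array([-.997,.075])
E
```

```text
v1_wrist [([262, 122, 17, 11, 150], [269.3, 126.7])]
[] []
[] [[282.8, 244.5]]Traceback (most recent call last):
  File "<stdin>", line 5, in <module>
IndexError: list index out of range
```

```bash
python3 - <<'E'
from y import *
C2=cam('wrist');S=cam('scene'); T=cam('top')
im=cv2.imread('pics/v2_scene.png'); h=cv2.cvtColor(im,cv2.COLOR_BGR2HSV)[135:158,245:268]
m=cv2.inRange(h,(20,120,80),(36,255,255)); ys=np.argwhere(m); print(len(ys),ys.mean(0)+[135,245] if len(ys) else '')
rs=[ray(C2,(266.7,158.5)),ray(S,(255.8,145))]; print(tri(rs))
if len(ys): 
  rs=[rs[0],ray(S,(ys.mean(0)+[135,245])[::-1])]; print(tri(rs))
for n,p,z in [('lip edge',(270.9,146.5),.057),('jaw end',(271,205),.045),('keeper back',(270.9,129.6),.057),('strip',(268,270/2.3+1),.045)]: print(n,np.round(atz(ray(C2,p),z),4))
E
```

```text
v1_wrist [([262, 122, 17, 11, 150], [269.3, 126.7])]
28 [143.78571429 254.71428571]
(array([ 0.46435333, -0.03475214,  0.16252859]), [1.7, 1.7])
(array([ 0.4645403 , -0.03605844,  0.16599414]), [0.5, 0.5])
lip edge [ 0.4651 -0.0378  0.057 ]
jaw end [ 0.3889 -0.0311  0.045 ]
keeper back [ 0.4848 -0.0394  0.057 ]
strip [ 0.4979 -0.0367  0.045 ]
```

```bash
python3 -m jog '[[0.04,0.02,-0.004,0.02,0],[0.04,0.04,-0.0085,0.04,0],[0.04,0.04,-0.0085,0.065,0],[0.04,0.04,-0.0085,0.085,0],[0.04,0.04,-0.0085,0.085,0]]'
python3 - <<'E'
from y import *
im=manip.snapshot('wrist'); print(yel(im), manip.place_of('wrist','loop_grip')[:1],manip.observe()['tool_pos'])
C=cam('wrist')
for z in (.16,.17): print(proj(C,(.4645,-.036,z)))
cv2.imwrite('pics/e.png',im)
E
```

```text
time_s: 6.63
tool_pos: [0.4625, -0.0368, 0.1715]
ee_rot: [-179.9, 0.4, -4.5]
ft_force: [-0.6, -0.2, -0.2]
width: 0.0404
gripper_force: 0.0
v1_wrist [([262, 122, 17, 11, 150], [269.3, 126.7])]
[([269, 194, 18, 7, 82], [276.2, 196.8])] [{'location': [276.8, 234.0], 'score': 0.96}] [ 0.46497647 -0.03664066  0.17490601]
[275.69684966 233.5670071 ]
[275.55217254 239.24795281]
```

View pics/e.png

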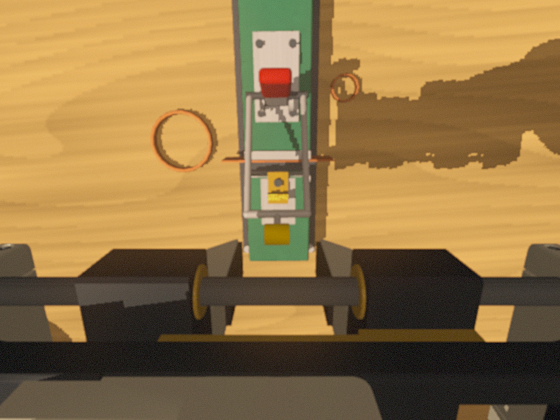

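Here the keeper is fully in view: its bright top is at rows 193–203, columns 268–288. The barrel at (277,234) is between the fingers, so I'll go down and grip.

```bash
python3 - <<'E'
from h import *
C=cam('wrist')
for n,p,z in [('lip',(277.5,203),.057),('wall back',(277.5,193),.057),('jaw end',(279,258),.045),('k back',(278,172),.049)]: print(n,np.round(atz(ray(C,p),z),4))
E
python3 -m jog '[[0.04,0,-0.001,0.01,0],[0.04,0,-0.001,0.02,0],[0.012,0,-0.001,0.02,0],[0.012,0,-0.001,0.02,0],[0.012,0,-0.001,0.02,0],[0.012,0,-0.001,0.02,0],[0.012,0,-0.001,0.02,0]]' 12
```

```text
lip [ 0.4572 -0.0363  0.057 ]
wall back [ 0.4673 -0.037   0.057 ]
jaw end [ 0.3925 -0.0328  0.045 ]
k back [ 0.4865 -0.039   0.049 ]
time_s: 7.32
tool_pos: [0.4658, -0.0362, 0.1555]
ee_rot: [180.0, -0.0, -4.5]
ft_force: [-0.0, -0.1, 0.4]
width: 0.0133
gripper_force: 0.0
```

```bash
python3 - <<'E'
from y import *
o=manip.observe(); print(o['width'],o['gripper_force'],o['tool_pos'],o['ft_force'])
im=manip.snapshot('wrist'); print(yel(im), manip.place_of('wrist','loop_grip')[:1],manip.observe()['tool_pos'])
manip.snapshot('scene'); print(manip.place_of('scene','loop_grip')[:2],proj(cam('scene'),o['tool_pos']))
cv2.imwrite('pics/f.png',im[150:360,140:420]);cv2.imwrite('pics/f.png',cv2.resize(im[150:360,140:420],None,fx=2.5,fy=2.5))
E
```

```text
v1_wrist [([262, 122, 17, 11, 150], [269.3, 126.7])]
0.013293492486761897 0.0 [ 0.46580635 -0.03617655  0.15545732] [-0.03471393 -0.05057154  0.37265768]
[([269, 202, 20, 7, 108], [278.3, 205.2])] [{'location': [277.9, 248.7], 'score': 0.63}] [ 0.46569447 -0.03618867  0.15532229]
[{'location': [252.9, 143.8], 'score': 0.74}] [254.66798328 148.12723818]
```

View pics/f.png

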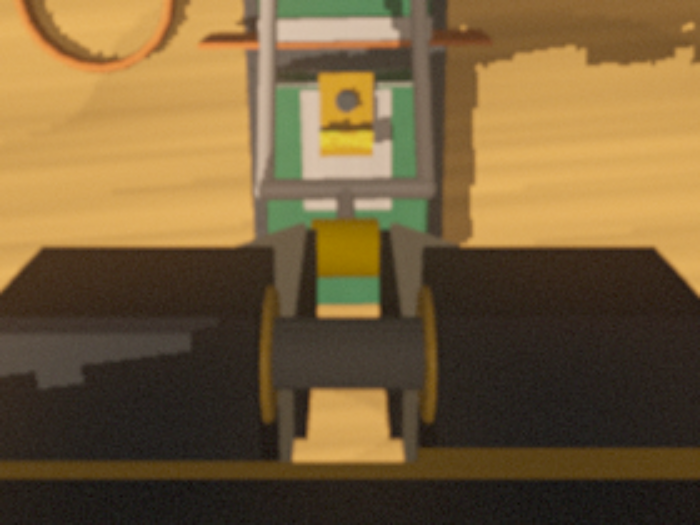

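The barrel appears between the fingertips at wrist px (278,249). I'll let the fingers finish closing and see what they stop on.

```bash
python3 -m jog '[[0.01,0,0,0,0],[0.01,0,0,0,0],[0.01,0,0,0,0]]' 12; python3 -c "
from h import *
o=manip.observe();C=cam('wrist');p=np.array(o['tool_pos'])
for d in (0,.01,.019): print(proj(C,p+[0,0,d]))
print(o['gripper_force'],o['width'])"
```

```text
time_s: 7.77
tool_pos: [0.4654, -0.0361, 0.155]
ee_rot: [180.0, 0.0, -4.5]
ft_force: [-0.3, -0.0, 0.2]
width: 0.0102
gripper_force: 0.0
[276.45191621 241.45044833]
[276.35406513 247.97333187]
[276.25673078 254.46176903]
0.0 0.010184237073968403
```

```bash
python3 - <<'E'
from y import *
tc=np.array(manip.get_calibration('wrist')['tool_from_camera']);K=np.array(manip.get_calibration('wrist')['mtx'])
def pose(p,e):
    T=np.eye(4);T[:3,:3]=R.from_euler('xyz',e,degrees=True).as_matrix();T[:3,3]=p;return K,T@tc
V=[(([.4011,-.0363,.3206],[180,-.1,-4.0]),(269.3,126.7)),(([.4239,-.0417,.2589],[-179.9,.1,-4.4]),(266.5,158.6)),(([.4649,-.0366,.1749],[180,.1,-4.5]),(276.8,234)),(([.4657,-.0362,.1554],[180,0,-4.5]),(277.9,248.7))]
rs=[ray(pose(*a),p) for a,p in V]
print(tri(rs)); print(tri(rs[1:])); print(tri(rs[1:3]))
im=manip.snapshot('wrist'); a=cv2.resize(im[180:330,200:360],None,fx=2.5,fy=2.5)
s=manip.snapshot('scene'); b=cv2.resize(s[100:205,190:302],None,fx=3.57,fy=3.57,interpolation=cv2.INTER_CUBIC)
cv2.imwrite('pics/g.png',np.hstack([a[:374],b[:374]])) ; print(manip.place_of('scene','loop_grip')[:1])
E
```

```text
v1_wrist [([262, 122, 17, 11, 150], [269.3, 126.7])]
(array([ 0.4647972 , -0.03544605,  0.16396992]), [3.1, 1.6, 1.5, 1.6])
(array([ 0.46262843, -0.03616967,  0.15821504]), [1.1, 0.8, 0.8])
(array([ 0.46212195, -0.03571806,  0.15507329]), [0.8, 0.8])
[{'location': [255.2, 145.3], 'score': 0.68}]
```

View pics/g.png

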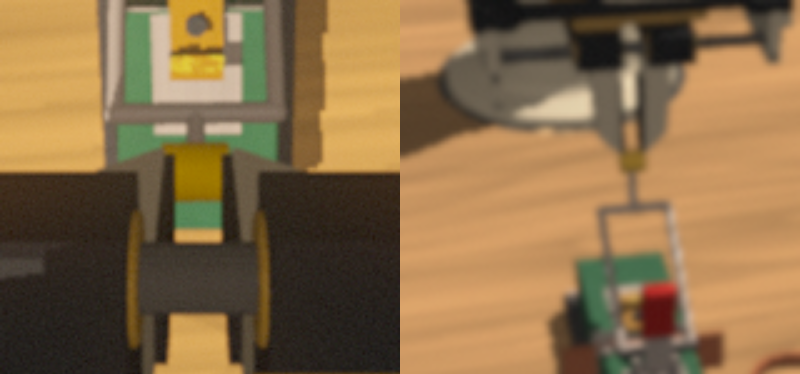

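The scene view shows the barrel just under the fingertips, so the barrel is about 17 mm lower than triangulated. I'll open, go lower and grip again.

```bash
python3 -m jog '[[0.04,0,0,-0.002,0],[0.04,0,0,-0.002,0],[0.04,-0.006,0,-0.002,0],[0.04,-0.006,0,-0.002,0],[0.04,-0.006,0,0.01,0],[0.04,-0.006,0,0.018,0],[0.012,-0.006,0,0.018,0],[0.012,-0.006,0,0.018,0],[0.012,-0.006,0,0.018,0],[0.012,-0.006,0,0.018,0],[0.012,-0.006,0,0.018,0],[0.012,-0.006,0,0.018,0],[0.012,-0.006,0,0.018,0]]' 12
```

```text
time_s: 9.0
tool_pos: [0.4598, -0.0353, 0.1372]
ee_rot: [-180.0, -0.0, -4.5]
ft_force: [0.6, 1.3, -0.3]
width: 0.0161
gripper_force: 12.0
```

```bash
python3 -m jog '[[0.012,-0.006,0,0.001,0],[0.012,-0.011,0,0.002,0],[0.012,-0.014,0,0.007,0],[0.012,-0.018,0,0.013,0],[0.012,-0.022,0,0.018,0],[0.012,-0.026,0,0.028,0],[0.012,-0.029,0,0.038,0],[0.012,-0.031,0,0.048,0],[0.012,-0.031,0,0.048,0]]'
python3 - <<'E'
from y import *
o=manip.observe();print(o['tool_pos'],o['ft_force'])
im=manip.snapshot('wrist')
for t in ['loop_bar','keeper_mid','lever_tip','pivot']: print(t,manip.place_of('wrist',t)[:1])
cv2.imwrite('pics/h.png',cv2.resize(im[0:300,140:420],None,fx=2,fy=2))
E
```

```text
time_s: 9.75
tool_pos: [0.4246, -0.0329, 0.0864]
ee_rot: [-180.0, 0.4, -4.4]
ft_force: [-5.1, 2.3, 2.5]
width: 0.0157
gripper_force: 12.0
v1_wrist [([262, 122, 17, 11, 150], [269.3, 126.7])]
[ 0.42459582 -0.03292277  0.08637457] [-5.10417005  2.34788125  2.47823958]
loop_bar [{'location': [277.4, 210.7], 'score': 0.8}]
keeper_mid [{'location': [277.5, 167.0], 'score': 0.67}]
lever_tip [{'location': [272.2, 36.6], 'score': 0.61}]
pivot [{'location': [276.0, 24.1], 'score': 0.95}]
```

View pics/h.png

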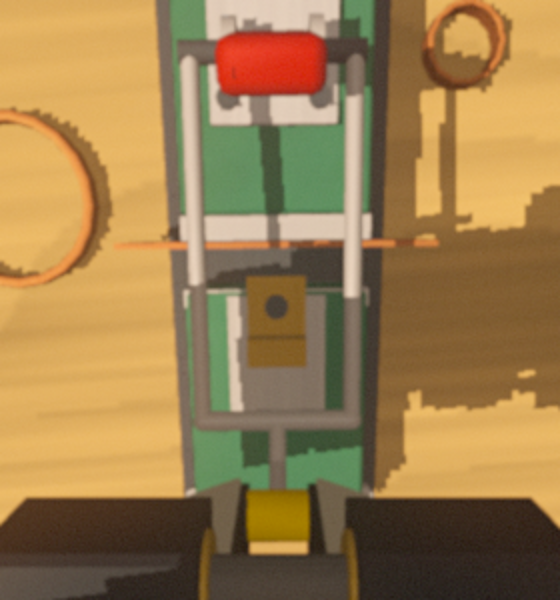

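The bar at row 210 is clear beyond the lip edge at row 183. It is centred on the keeper and the lever has followed.

```bash
python3 - <<'E'
from h import *
C=cam('wrist'); print('lip',atz(ray(C,(277.5,183)),.057))
for z in (.065,.07,.075): print('bar',atz(ray(C,(277.5,210)),z))
print('strip jaw end',atz(ray(C,(278,246)),.045))
E
```

```text
lip [ 0.4557897  -0.03597501  0.057     ]
bar [ 0.4389879  -0.03466676  0.065     ]
bar [ 0.44048975 -0.03479522  0.07      ]
bar [ 0.44199161 -0.03492368  0.075     ]
strip jaw end [ 0.40422881 -0.03227094  0.045     ]
```

```bash
python3 -m jog '[[0.012,0,0,0.008,0],[0.012,0,0,0.016,0],[0.012,0,0,0.023,0],[0.012,0,0,0.023,0],[0.012,0,0,0.023,0]]'; python3 -m jog '[[0.012,0,0,0.002,0],[0.012,0,0,0.004,0],[0.012,0,0,0.004,0]]'
```

```text
time_s: 10.42
tool_pos: [0.4268, -0.0331, 0.0654]
ee_rot: [180.0, 0.2, -4.5]
ft_force: [-6.0, 1.6, 0.7]
width: 0.0159
gripper_force: 12.0
time_s: 10.67
tool_pos: [0.4277, -0.0331, 0.0619]
ee_rot: [180.0, 0.1, -4.5]
ft_force: [-4.5, 1.8, 0.9]
width: 0.016
gripper_force: 12.0
```

```bash
for i in 1 2 ; do python3 -m jog '[[0.012,0,0,0.001,0],[0.012,0,0,0.002,0],[0.012,0,0,0.002,0]]' | grep -E 'tool_pos|ft_f'; done; python3 - <<'E'
from h import *
im=manip.snapshot('wrist')
for t in ['loop_bar','keeper_mid','lever_tip','pivot']: print(t,manip.place_of('wrist',t)[:1])
cv2.imwrite('pics/i.png',cv2.resize(im[100:300,200:360],None,fx=3,fy=3))
E
```

```text
tool_pos: [0.428, -0.0332, 0.0601]
ft_force: [-4.8, 1.3, 1.0]
tool_pos: [0.4283, -0.0332, 0.0581]
ft_force: [-4.4, 1.5, 0.5]
loop_bar [{'location': [277.4, 208.1], 'score': 0.82}]
keeper_mid [{'location': [276.4, 184.9], 'score': 0.69}]
lever_tip []
pivot [{'location': [272.1, 18.0], 'score': 0.59}]
```

View pics/i.png

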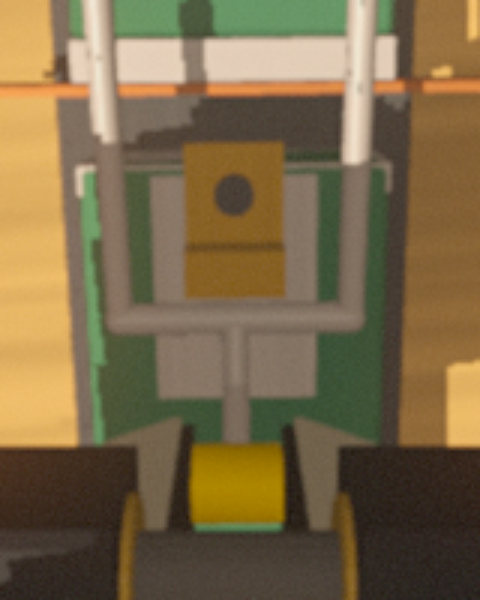

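The bar (row 206) is just beyond the lip edge (row 199) and close to the jaw top. I'll check the clearance and continue down by feel.

```bash
python3 - <<'E'
from h import *
C=cam('wrist'); print('lip',atz(ray(C,(277.5,199)),.057)[0])
for z in (.048,.052,.056): print('bar',z,atz(ray(C,(277.5,206)),z)[0])
o=manip.observe()['tool_pos']
for z in (.06,.065,.07,.075): print('barrel',z,atz(ray(C,(278,261)),z)[0]-o[0])
E
for i in 1 2; do python3 -m jog '[[0.012,-0.001,0,0.001,0],[0.012,-0.001,0,0.002,0],[0.012,-0.001,0,0.002,0],[0.012,-0.001,0,0.002,0]]' | grep -E 'tool_pos|ft_f'; done
```

```text
lip 0.4548204213554923
bar 0.048 0.44797390348654065
bar 0.052 0.449100130942343
bar 0.056 0.4502263583981454
barrel 0.06 -0.012303124353615413
barrel 0.065 -0.009896357489067031
barrel 0.07 -0.007489590624518649
barrel 0.075 -0.005082823759970323
tool_pos: [0.4283, -0.0331, 0.0562]
ft_force: [-1.8, 2.4, -0.1]
tool_pos: [0.4281, -0.0331, 0.0544]
ft_force: [2.3, 1.4, -0.8]
```

```bash
for i in 1 2 3; do python3 -m jog '[[0.012,0,0,0.001,0],[0.012,0,0,0.0015,0],[0.012,0,0,0.0015,0]]' | grep -E 'tool_pos|ft_f'; python3 -c "
from h import *
o=manip.observe(); print(np.round(o['ft_force'],1),np.round(o['ft_torque'],2))"; done
```

```text
tool_pos: [0.4277, -0.033, 0.0528]
ft_force: [5.1, 0.2, 0.2]
[5.1 0.2 0.2] [ 0.26 -0.95  0.06]
tool_pos: [0.4273, -0.033, 0.0514]
ft_force: [2.2, 1.2, 4.8]
[2.2 1.2 4.8] [ 0.21 -0.57  0.06]
tool_pos: [0.4259, -0.033, 0.0494]
ft_force: [0.6, 0.9, 3.1]
[0.6 0.9 3.1] [ 0.31 -0.27  0.06]
```

Contact was felt at TCP z about 0.051 (bar on the jaw top). Now I'll draw back towards the lever in small steps.

```bash
for i in 1 2; do python3 -m jog '[[0.012,0.001,0,-0.0005,0],[0.012,0.002,0,-0.0005,0],[0.012,0.002,0,-0.0005,0]]' | grep -E 'tool_pos|ft_f'; done;  python3 - <<'E'
from h import *
im=manip.snapshot('wrist'); cv2.imwrite('pics/j0.png',im)
E
```

```text
tool_pos: [0.4259, -0.0331, 0.0493]
ft_force: [-5.1, 3.3, 4.2]
tool_pos: [0.4259, -0.0331, 0.0492]
ft_force: [-7.9, 3.5, 4.3]
```

```bash
for i in 1 2; do python3 -m jog '[[0.012,0.001,0,-0.0005,0],[0.012,0.001,0,-0.0005,0]]' | grep -E 'tool_pos|ft_f'; done;  python3 - <<'E'
from h import *
im=manip.snapshot('wrist')
cv2.imwrite('pics/j.png',np.hstack([cv2.resize(i[130:290,200:333],None,fx=3,fy=3) for i in (cv2.imread('pics/j0.png'),im)]))
E
```

```text
tool_pos: [0.4259, -0.0331, 0.0494]
ft_force: [-9.3, 3.7, 2.9]
tool_pos: [0.4259, -0.0332, 0.0496]
ft_force: [-9.7, 3.3, 1.9]
```

View pics/j.png

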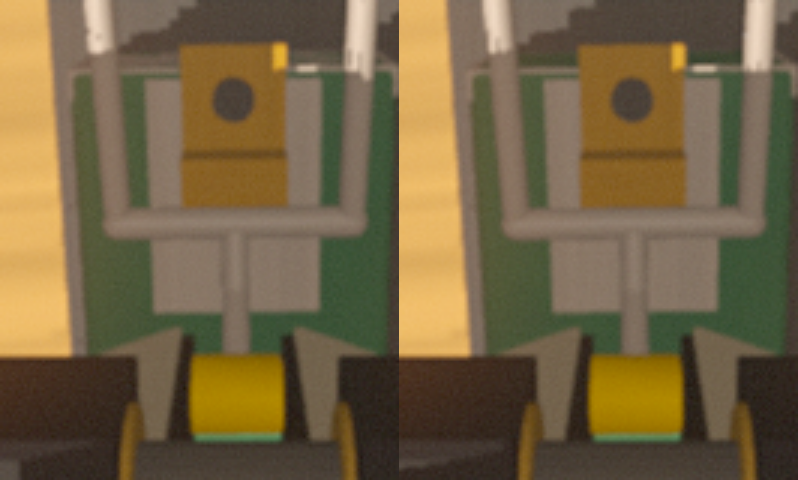

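```bash
python3 - <<'E'
from h import *
C=cam('wrist');K,T=C
def depth(X): return (T[:3,:3].T@(np.array(X)-T[:3,3]))[2]
print('lip',atz(ray(C,(277,130+206/3)),.057),'jawplate',atz(ray(C,(277,130+312/3)),.045))
for z in (.045,.048,.052,.056):
    X=atz(ray(C,(277,130+222/3)),z); print('bar',z,X[0],depth(X), 312*.049/depth(X),312*.044/depth(X))
for z in (.055,.06,.065,.07):
    X=atz(ray(C,(278,130+395/3)),z); print('barrel',z,X[0]-manip.observe()['tool_pos'][0],312*.016/depth(X))
# keeper width 20mm at top
X=[.455,-.036,.057]; print('keeper px',312*.02/depth(X))
print(manip.observe()['ft_force'])
E
```

```text
lip [ 0.45500887 -0.03584809  0.057     ] jawplate [ 0.42897688 -0.03374963  0.045     ]
bar 0.045 0.44844500454497 0.1897760180876277 80.55812401407262 72.33790727794276
bar 0.048 0.44930467347543135 0.18665452459547208 81.90532768028524 73.54764118229694
bar 0.052 0.45045089871604643 0.1824925332725979 83.77329047848536 75.22499553170114
bar 0.056 0.4515971239566616 0.1783305419497237 85.72844467836647 76.98064420098214
barrel 0.055 -0.010997017627496886 26.303963526470852
barrel 0.06 -0.008508404671994874 27.089674175439573
barrel 0.065 -0.006019791716492862 27.923769110500785
barrel 0.07 -0.003531178760990794 28.810859590190844
keeper px 35.375173994771565
[-9.89378866  4.02105215  2.51670656]
```

Both frames show the bar pressed against something at the lip edge (row 199), with the bar fully visible. Its apparent size suggests it's still at lip height. I'll unload, release and look from a second place to measure the bar's height.

```bash
python3 -m jog '[[0.012,-0.003,0,0,0],[0.012,-0.005,0,0,0],[0.012,-0.005,0,0,0],[0.036,-0.005,0,0,0],[0.036,-0.005,0,0,0],[0.036,-0.005,0,0,0]]'
python3 - <<'E'
from h import *
manip.snapshot('wrist'); C=cam('wrist'); np.savez('A.npz',K=C[0],T=C[1]); im=manip.snapshot('wrist'); cv2.imwrite('pics/kA.png',im); print([(t,manip.place_of('wrist',t)[:1]) for t in ('loop_bar','loop_grip')])
E
python3 -m jog '[[0.036,0,0,-0.03,0],[0.036,0,0,-0.06,0],[0.036,-0.03,0,-0.07,0],[0.036,-0.06,0,-0.07,0],[0.036,-0.06,0,-0.07,0],[0.036,-0.06,0,-0.07,0]]'
python3 - <<'E'
from h import *
C=cam('wrist'); im=manip.snapshot('wrist'); cv2.imwrite('pics/kB.png',im); np.savez('B.npz',K=C[0],T=C[1]); print([(t,manip.place_of('wrist',t)[:1]) for t in ('loop_bar','loop_grip')])
a=cv2.imread('pics/kA.png')
cv2.imwrite('pics/k.png',np.hstack([cv2.resize(a[130:290,210:343],None,fx=3,fy=3),cv2.resize(im[60:220,210:343],None,fx=3,fy=3)]))
E
```

```text
time_s: 14.27
tool_pos: [0.4286, -0.0337, 0.0519]
ee_rot: [180.0, -0.1, -4.5]
ft_force: [-0.7, 0.1, -0.5]
width: 0.0315
gripper_force: 0.0
[('loop_bar', [{'location': [276.0, 206.8], 'score': 0.73}]), ('loop_grip', [{'location': [278.6, 265.8], 'score': 0.92}])]
time_s: 14.97
tool_pos: [0.3664, -0.0295, 0.1215]
ee_rot: [179.8, 0.0, -4.5]
ft_force: [-0.4, 0.1, -0.1]
width: 0.0359
gripper_force: 0.0
[('loop_bar', [{'location': [274.5, 97.4], 'score': 0.96}]), ('loop_grip', [{'location': [278.6, 138.0], 'score': 0.55}])]
```

View pics/k.png

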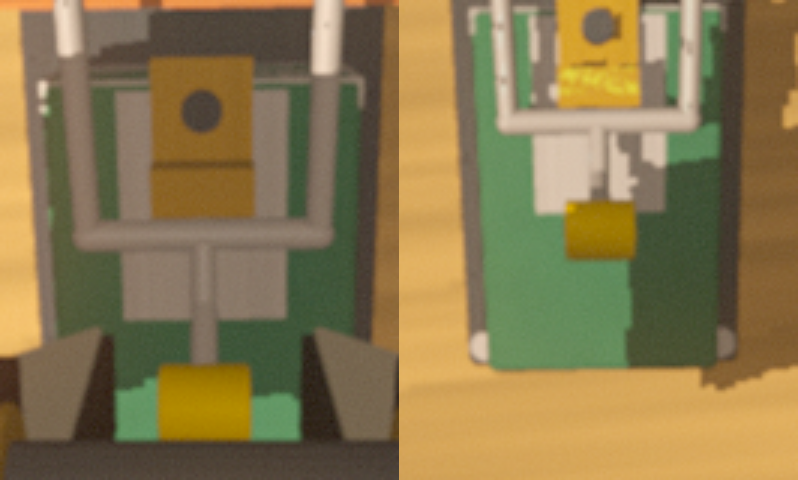

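Frame A: bar at row 208.3, lip edge 202.3, barrel 264. Frame B: bar at row 100.3, keeper edge about 95.5 just above the bar, barrel 136.7, jaw end 182.7.

```bash
python3 - <<'E'
from h import *
A=np.load('A.npz');B=np.load('B.npz');A=(A['K'],A['T']);B=(B['K'],B['T'])
for n,a,b in [('bar',(277.5,208.3),(276.3,100.3)),('lip',(277.5,202.3),(276.7,95.5)),('barrel',(278,264),(276.7,136.7)),('screw',(277,130+111/3),(276,60+27/3))]:
    X,e=tri([ray(A,a),ray(B,b)]); print(n,np.round(X,4),e)
print('jawend',atz(ray(B,(276,182.7)),.045), 'lipB',atz(ray(B,(276.7,95.5)),.057))
E
```

```text
bar [ 0.4515 -0.0361  0.0586] [0.0, 0.0]
lip [ 0.4549 -0.0365  0.0579] [0.2, 0.2]
barrel [ 0.4267 -0.0345  0.0791] [0.0, 0.0]
screw [ 0.4739 -0.0376  0.0497] [0.1, 0.1]
jawend [ 0.38752233 -0.03065469  0.045     ] lipB [ 0.45491635 -0.03670728  0.057     ]
```

Triangulation puts the bar at z = 0.0586, still at lip height, and the barrel at (0.4267, -0.0345, 0.079). The fingers were holding it too deep, with the barrel 27 mm above the tips. I'll regrip with about 17 mm offset.

```bash
python3 -m jog '[[0.036,0.03,0,0,0],[0.036,0.06,0,0.01,0],[0.036,0.0605,0,0.03,0],[0.036,0.0605,0,0.05,0],[0.036,0.0605,0,0.0595,0],[0.036,0.0605,0,0.0595,0],[0.012,0.0605,0,0.0595,0],[0.012,0.0605,0,0.0595,0],[0.012,0.0605,0,0.0595,0],[0.012,0.0605,0,0.0595,0],[0.012,0.0605,0,0.0595,0],[0.012,0.0605,0,0.0595,0]]' 20
```

```text
time_s: 16.12
tool_pos: [0.4288, -0.0332, 0.0627]
ee_rot: [180.0, -0.1, -4.5]
ft_force: [0.3, 1.5, 0.3]
width: 0.0146
gripper_force: 20.0
```

```bash
python3 -m jog '[[0.012,-0.002,0,0,0],[0.012,-0.005,0,0,0],[0.012,-0.005,0,0.003,0],[0.012,-0.005,0,0.006,0],[0.012,-0.005,0,0.006,0]]'; python3 -m jog '[[0.012,0,0,0.002,0],[0.012,0,0,0.003,0],[0.012,0,0,0.003,0]]';python3 - <<'E'
from h import *
C=cam('wrist');im=manip.snapshot('wrist');cv2.imwrite('pics/l.png',im)
print([(t,manip.place_of('wrist',t)[:1]) for t in ('loop_bar','loop_grip')])
m=cv2.inRange(cv2.cvtColor(im,cv2.COLOR_BGR2HSV),(18,150,60),(34,255,255)); n,l,s,c=cv2.connectedComponentsWithStats(m)
print([(s[i].tolist(),c[i].round(1).tolist()) for i in range(1,n) if s[i][4]>60 and 250<c[i][0]<310])
E
```

```text
time_s: 16.53
tool_pos: [0.4243, -0.0328, 0.056]
ee_rot: [-180.0, -0.1, -4.5]
ft_force: [5.4, -0.5, -0.9]
width: 0.0145
gripper_force: 20.0
time_s: 16.78
tool_pos: [0.4235, -0.0327, 0.0529]
ee_rot: [-180.0, -0.0, -4.5]
ft_force: [4.4, -0.2, 0.9]
width: 0.0145
gripper_force: 20.0
[('loop_bar', [{'location': [274.2, 197.2], 'score': 0.76}]), ('loop_grip', [{'location': [279.7, 257.2], 'score': 0.68}])]
[([261, 140, 35, 53, 1310], [278.1, 167.6]), ([265, 243, 29, 25, 697], [279.0, 254.7]), ([105, 329, 334, 13, 2823], [293.2, 336.2])]
```

```bash
cat > bar.py <<'E'
from h import *
def barrow(im):
    out=[]
    for c in (246,249,306,309):
        p=im[180:235,c-1:c+2].astype(float).mean(1); sat=p.max(1)-p.min(1)
        r=np.where(sat<22)[0]; out.append((c,(r[0]+180,r[-1]+180,len(r)) if len(r) else None))
    return out
if __name__=='__main__':
    print(barrow(cv2.imread('pics/kA.png')))
    C=cam('wrist'); im=manip.snapshot('wrist'); b=barrow(im); print(b)
    v=[(x[1][0]+x[1][1])/2 for x in b if x[1] and x[1][2]<14]
    h=cv2.cvtColor(im,cv2.COLOR_BGR2HSV); m=cv2.inRange(h,(15,120,50),(34,255,255)); n,l,s,c=cv2.connectedComponentsWithStats(m)
    k=[s[i] for i in range(1,n) if s[i][4]>300 and 255<c[i][0]<300 and c[i][1]<280]
    for q in k: print('brass/yellow rows',q[1],q[1]+q[3],'w',q[2])
    if v:
        v=np.median(v)
        for z in (.048,.052,.056): print(z,'bar x',atz(ray(C,(277.5,v)),z)[0].round(4))
    if k: print('lip x',atz(ray(C,(277.5,min(k,key=lambda q:q[1])[[1,3]].sum())),.057)[0].round(4))
    o=manip.observe(); print(np.round(o['tool_pos'],4),np.round(o['ft_force'],1),o['width'])
E
python3 bar.py
```

```text
[(246, None), (249, None), (306, (np.int64(190), np.int64(213), 3)), (309, (np.int64(202), np.int64(202), 1))]
[(246, None), (249, None), (306, (np.int64(187), np.int64(223), 12)), (309, (np.int64(195), np.int64(195), 1))]
brass/yellow rows 138 194 w 36
brass/yellow rows 242 268 w 30
0.048 bar x 0.4482
0.052 bar x 0.4492
0.056 bar x 0.4503
lip x 0.4541
[ 0.4233 -0.0327  0.0531] [5.5 0.4 0.6] 0.014620597970841242
```

```bash
for i in 1 2 3; do python3 -m jog '[[0.012,0,0,0.001,0],[0.012,0,0,0.001,0]]' | grep -E 'tool_pos|ft_f'; done
```

```text
tool_pos: [0.423, -0.0328, 0.0519]
ft_force: [5.5, 0.7, 0.0]
tool_pos: [0.4229, -0.0328, 0.0509]
ft_force: [3.6, 1.1, -0.7]
tool_pos: [0.4228, -0.0327, 0.0499]
ft_force: [4.3, 0.1, 0.3]
```

```bash
for i in 1 2; do python3 -m jog '[[0.012,0,0,0.001,0],[0.012,0,0,0.001,0]]' | grep -E 'tool_pos|ft_f'; done
```

```text
tool_pos: [0.4229, -0.0328, 0.0494]
ft_force: [0.8, -0.0, 10.8]
tool_pos: [0.4229, -0.0328, 0.0486]
ft_force: [-0.0, 0.1, 13.4]
```

Contact with the jaw top is felt. I'll relieve 1 mm and draw back.

```bash
python3 -m jog '[[0.012,0,0,-0.001,0],[0.012,0,0,-0.001,0]]' | grep -E 'tool_pos|ft_f'; for i in 1 2 3; do python3 -m jog '[[0.012,0.001,0,0,0],[0.012,0.002,0,0,0],[0.012,0.002,0,0,0]]' | grep -E 'tool_pos|ft_f'; done
```

```text
tool_pos: [0.4228, -0.0328, 0.0491]
ft_force: [3.2, 0.1, 0.4]
tool_pos: [0.4228, -0.0328, 0.0487]
ft_force: [-2.6, 1.5, 11.1]
tool_pos: [0.4229, -0.0328, 0.0484]
ft_force: [-7.9, 2.7, 15.8]
tool_pos: [0.4232, -0.0329, 0.048]
ft_force: [-9.4, 1.2, 15.1]
```

```bash
for i in 1 2 3; do python3 -m jog '[[0.012,0.0005,0,-0.0005,0],[0.012,0.001,0,-0.0008,0],[0.012,0.001,0,-0.0008,0]]' | grep -E 'tool_pos|ft_f'; done
```

```text
tool_pos: [0.4234, -0.033, 0.0482]
ft_force: [-9.1, 1.6, 8.1]
tool_pos: [0.4252, -0.0331, 0.0488]
ft_force: [-5.3, 2.7, 0.1]
tool_pos: [0.4264, -0.0332, 0.0496]
ft_force: [-5.6, 2.2, 1.0]
```

```bash
for i in 1 2 3; do python3 -m jog '[[0.012,0.001,0,0,0],[0.012,0.001,0,0,0]]' | grep -E 'tool_pos|ft_f'; done; python3 bar.py
```

```text
tool_pos: [0.4274, -0.0332, 0.0496]
ft_force: [-4.9, 3.0, -0.8]
tool_pos: [0.4286, -0.0333, 0.0496]
ft_force: [-4.3, 2.3, 0.6]
tool_pos: [0.4296, -0.0333, 0.0496]
ft_force: [-4.4, 2.4, -0.0]
[(246, None), (249, None), (306, (np.int64(190), np.int64(213), 3)), (309, (np.int64(202), np.int64(202), 1))]
[(246, None), (249, None), (306, (np.int64(208), np.int64(232), 8)), (309, (np.int64(196), np.int64(196), 1))]
brass/yellow rows 150 206 w 36
brass/yellow rows 244 270 w 31
0.048 bar x 0.4505
0.052 bar x 0.4517
0.056 bar x 0.4529
lip x 0.4543
[ 0.4297 -0.0334  0.0496] [-4.8  1.8 -0.5] 0.015095935328707443
```

Moving freely at about 5 N (lever friction). I'll continue until it meets the keeper.

```bash
for i in 1 2 3; do python3 -m jog '[[0.012,0.001,0,0,0],[0.012,0.001,0,0,0]]' | grep -E 'tool_pos|ft_f'; done
```

```text
tool_pos: [0.4302, -0.0334, 0.0495]
ft_force: [-4.5, 3.0, 1.1]
tool_pos: [0.4302, -0.0335, 0.0494]
ft_force: [-7.1, 2.0, 3.5]
tool_pos: [0.4302, -0.0335, 0.0492]
ft_force: [-9.8, 3.0, 3.6]
```

The solid stop came 7.4 mm back, as predicted for the pull face. A stop on the lip would have come about 3.5 mm sooner. Next: release, retreat and verify.

```bash
python3 -m jog '[[0.012,-0.001,0,0,0],[0.036,-0.002,0,0,0],[0.036,-0.002,0,0,0],[0.036,-0.002,0,0,0],[0.036,-0.002,0,0,0],[0.036,-0.002,0,0,0]]'
cat > bl.py <<'E'
from h import *
import sys
C=cam('wrist');im=manip.snapshot('wrist');cv2.imwrite(f'pics/m{sys.argv[1]}.png',im);np.savez(sys.argv[1]+'.npz',K=C[0],T=C[1])
m=cv2.inRange(cv2.cvtColor(im,cv2.COLOR_BGR2HSV),(15,120,50),(34,255,255)); n,l,s,c=cv2.connectedComponentsWithStats(m)
print([s[i][:4].tolist() for i in range(1,n) if s[i][4]>200 and 255<c[i][0]<300 and s[i][2]<60])
print([(t,[np.round(x['location'],1) for x in manip.place_of('wrist',t)[:1]]) for t in ('loop_bar','loop_grip','lever_tip','pivot')])
E
python3 bl.py A
python3 -m jog '[[0.036,0,0,-0.03,0],[0.036,0,0,-0.06,0],[0.036,-0.03,0,-0.07,0],[0.036,-0.06,0,-0.07,0],[0.036,-0.06,0,-0.07,0],[0.036,-0.06,0,-0.07,0]]'
python3 bl.py B
```

```text
time_s: 21.03
tool_pos: [0.4362, -0.034, 0.0515]
ee_rot: [180.0, -0.0, -4.5]
ft_force: [-0.2, -0.1, 0.8]
width: 0.0355
gripper_force: 0.0
[[260, 162, 35, 54], [264, 253, 30, 25]]
[('loop_bar', [array([279.4, 209.7])]), ('loop_grip', [array([279.5, 264.5])]), ('lever_tip', []), ('pivot', [array([275.4,  34.2])])]
time_s: 21.78
tool_pos: [0.3747, -0.0301, 0.1214]
ee_rot: [179.8, 0.0, -4.5]
ft_force: [0.9, 0.0, 0.7]
width: 0.036
gripper_force: 0.0
[[262, 66, 29, 42], [266, 135, 23, 20]]
[('loop_bar', [array([272.8, 105.3])]), ('loop_grip', [array([278.7, 145.9])]), ('lever_tip', [array([281. , 145.2])]), ('pivot', [])]
```

```bash
python3 - <<'E'
from h import *
A=np.load('A.npz');B=np.load('B.npz');A=(A['K'],A['T']);B=(B['K'],B['T'])
for n,a,b in [('barrel',(279,265.5),(277.5,145)),('lip',(277.5,216),(276.5,108)),('bar(net)',(279.4,209.7),(272.8,105.3))]:
    X,e=tri([ray(A,a),ray(B,b)]); print(n,np.round(X,4),e)
# bar: lateral profile in B
im=cv2.imread('pics/mB.png').astype(float)
for c in (252,256,296,300):
    p=im[95:125,c-1:c+2].mean(1); print(c,[f'{int(q.max()-q.min())}' for q in p])
E
```

```text
barrel [ 0.4284 -0.035   0.0685] [0.0, 0.0]
lip [ 0.4545 -0.0362  0.0576] [0.1, 0.1]
bar(net) [ 0.4567 -0.0356  0.0524] [1.8, 1.8]
252 ['27', '27', '27', '27', '27', '29', '28', '26', '29', '40', '44', '43', '43', '45', '44', '45', '36', '39', '49', '49', '49', '48', '50', '49', '50', '49', '50', '48', '49', '48']
256 ['41', '42', '41', '41', '42', '44', '42', '42', '43', '40', '43', '43', '43', '43', '44', '44', '41', '41', '41', '42', '42', '42', '42', '42', '43', '44', '42', '42', '41', '41']
296 ['33', '34', '34', '33', '32', '32', '31', '32', '37', '41', '42', '42', '43', '43', '43', '42', '41', '41', '42', '42', '42', '36', '32', '33', '34', '33', '32', '34', '32', '31']
300 ['42', '43', '44', '43', '43', '45', '43', '36', '35', '42', '43', '42', '42', '44', '45', '41', '32', '41', '44', '38', '32', '26', '26', '24', '24', '25', '25', '26', '27', '25']
```

The bar is at about (0.455, z 0.050), under the lip (lip edge 0.4545, face about 0.458), and it's free of the gripper. Now I'll find the lever.

```bash
python3 -m jog '[[0,0,0,-0.03,0],[0,0.0,0,-0.06,0],[0,0.03,0,-0.085,0],[0,0.03,0,-0.085,0],[0,0.03,0,-0.085,0]]' 10; cat > lv.py <<'E'
from h import *
def red(im):
    h=cv2.cvtColor(im,cv2.COLOR_BGR2HSV); m=cv2.inRange(h,(0,190,60),(6,255,255))|cv2.inRange(h,(172,190,60),(180,255,255))
    n,l,s,c=cv2.connectedComponentsWithStats(m); i=1+np.argmax(s[1:,4]); return s[i].tolist(),c[i].round(1).tolist()
rs=[]
for n in ('wrist','scene'):
    C=cam(n); im=manip.snapshot(n); p=manip.place_of(n,'lever_tip')[:1]; print(n,p,red(im))
    rs.append(ray(C,p[0]['location'])) if p else 0
if len(rs)>1: print('tip',tri(rs))
print(manip.observe()['tool_pos'])
E
python3 lv.py
```

```text
time_s: 22.45
tool_pos: [0.4092, -0.0318, 0.2082]
ee_rot: [180.0, -0.3, -4.5]
ft_force: [-1.1, 0.3, -0.0]
width: 0.0076
gripper_force: 0.0
wrist [{'location': [278.1, 17.3], 'score': 0.7}] ([263, 10, 27, 29, 473], [275.0, 19.1])
scene [{'location': [260.1, 179.6], 'score': 0.86}] ([258, 178, 8, 14, 96], [261.2, 184.5])
tip (array([ 0.55353518, -0.04451539,  0.12714173]), [0.2, 0.2])
[ 0.40474389 -0.03079515  0.20512869]
```

```bash
python3 -m jog '[[0,0.035,0,0,0],[0,0.07,0,0,0],[0,0.1,0.001,0.02,0],[0,0.12,0.0015,0.04,0],[0,0.12,0.0015,0.065,0],[0,0.12,0.0015,0.0875,0],[0,0.12,0.0015,0.0875,0],[0,0.12,0.0015,0.0875,0]]' 10; python3 -m jog '[[0,0.004,0,0,0],[0,0.008,0,0,0],[0,0.01,0,0,0],[0,0.01,0,0,0]]'
```

```text
time_s: 23.32
tool_pos: [0.5235, -0.0412, 0.117]
ee_rot: [-179.9, 0.3, -4.4]
ft_force: [-0.5, 0.7, 0.9]
width: 0.0002
gripper_force: 0.0
time_s: 23.65
tool_pos: [0.5372, -0.0434, 0.1203]
ee_rot: [180.0, -0.2, -4.5]
ft_force: [0.9, -0.3, -0.4]
width: 0.0006
gripper_force: 0.0
```

```bash
python3 -m jog '[[0,0.004,0,-0.001,0],[0,0.007,0,-0.001,0],[0,0.0105,0,-0.001,0],[0,0.0105,0,-0.001,0]]' | grep -E 'tool_pos|ft_f'; python3 -m jog '[[0,0.004,0,0.0005,0],[0,0.008,0,0.001,0],[0,0.012,0,0.002,0],[0,0.012,0,0.002,0]]'| grep -E 'tool_pos|ft_f'; python3 bl.py C
```

```text
tool_pos: [0.547, -0.0441, 0.1202]
ft_force: [0.6, -0.4, -0.4]
tool_pos: [0.559, -0.0449, 0.1178]
ft_force: [-0.3, -0.3, -0.4]
[[269, 264, 6, 56], [284, 264, 6, 56]]
[('loop_bar', [array([274.7, 316.2])]), ('loop_grip', []), ('lever_tip', []), ('pivot', [array([274.1, 226.1])])]
```

```bash
python3 lv.py
```

```text
wrist [] ([276, 233, 13, 7, 38], [282.2, 236.2])
scene [{'location': [261.8, 174.8], 'score': 0.71}] ([258, 181, 7, 11, 74], [261.0, 186.1])
[ 0.55801055 -0.04490086  0.1179955 ]
```

```bash
python3 -m jog '[[0,0.004,0,0.0012,0],[0,0.008,0,0.0025,0],[0,0.0115,0,0.0042,0],[0,0.0115,0,0.0042,0]]' | grep -E 'tool_pos|ft_f'; python3 lv.py
```

```text
tool_pos: [0.5703, -0.0459, 0.1134]
ft_force: [-0.3, 0.5, -0.2]
wrist [{'location': [275.4, 324.6], 'score': 0.49}] ([279, 275, 1, 1, 1], [279.0, 275.0])
scene [{'location': [262.4, 175.6], 'score': 0.86}] ([258, 185, 7, 7, 44], [261.0, 188.1])
tip (array([ 0.51196842, -0.03524191,  0.11103578]), [5.5, 5.5])
[ 0.56941395 -0.04557584  0.11363564]
```

The red grip is foreshortening towards the scene camera as expected, so the lever is following. I'll continue in small steps.

```bash
for i in 1 2; do python3 -m jog '[[0,0.0025,0,0.0015,0],[0,0.005,0,0.0033,0],[0,0.005,0,0.0033,0]]' | grep -E 'tool_pos|ft_f';done; python3 -m jog '[[0,0.0022,0,0.002,0],[0,0.0043,0,0.0042,0],[0,0.0043,0,0.0042,0]]' | grep -E 'tool_pos|ft_f'
```

```text
tool_pos: [0.5749, -0.0463, 0.1102]
ft_force: [0.1, 0.1, -0.3]
tool_pos: [0.5798, -0.0467, 0.1068]
ft_force: [0.1, 0.3, -0.8]
tool_pos: [0.5839, -0.047, 0.1025]
ft_force: [-0.3, 0.2, 0.0]
```

```bash
python3 lv.py; python3 - <<'E'
from h import *
im=manip.snapshot('wrist');cv2.imwrite('pics/n.png',im);s=manip.snapshot('scene');cv2.imwrite('pics/ns.png',s);manip.snapshot('top')
for c in('scene','top'):
  for t in ('loop_grip','loop_bar','keeper_mid','lever_tip','pivot'): print(c,t,[(np.round(x['location'],1),round(x['score'],2)) for x in manip.place_of(c,t)[:2]])
o=manip.observe()['tool_pos']; S=cam('scene'); 
print('pred scene: barrel hooked',proj(S,[.4284,-.035,.0685]),'TCP',proj(S,o),'pivot',proj(S,[.5525,-.044,.061]))
for th in (1.6,1.2,.9,.7,.4,0): print(th,proj(S,[.5525+.072*np.cos(th),-.044,.061+.072*np.sin(th)]))
E
```

```text
wrist [{'location': [273.0, 314.9], 'score': 0.5}] ([278, 307, 3, 15, 31], [278.8, 314.2])
scene loop_grip [(array([251.5, 173.8]), 0.38)]
scene loop_bar [(array([255.4, 180.6]), 0.45)]
scene keeper_mid [(array([259.1, 188. ]), 0.71)]
scene lever_tip [(array([261., 176.]), 0.61), (array([104.6, 229.8]), 0.36)]
scene pivot [(array([264.7, 205.7]), 0.79)]
top loop_grip [(array([281.7, 256.9]), 0.69)]
top loop_bar [(array([281.9, 253.6]), 0.71)]
top keeper_mid [(array([282.4, 251.9]), 0.98)]
top lever_tip [(array([282.9, 214.1]), 0.82)]
top pivot [(array([288. , 220.9]), 0.64), (array([248.6, 232.8]), 0.41)]
pred scene: barrel hooked [252.52236554 171.54985017] TCP [262.5814605  196.73835195] pivot [260.72984439 203.67126651]
1.6 [260.0683444  176.53828793]
1.2 [263.18984705 185.54760686]
0.9 [265.35172433 194.62350974]
0.7 [266.57204614 201.27829532]
0.4 [267.91971508 211.36328275]
0 [268.61656234 223.31427998]Traceback (most recent call last):
  File "lv.py", line 7, in <module>
    C=cam(n); im=manip.snapshot(n); p=manip.place_of(n,'lever_tip')[:1]; print(n,p,red(im))
                                                                                   ~~~^^^^
  File "lv.py", line 4, in red
    n,l,s,c=cv2.connectedComponentsWithStats(m); i=1+np.argmax(s[1:,4]); return s[i].tolist(),c[i].round(1).tolist()
                                                     ~~~~~~~~~^^^^^^^^^
    return _wrapfunc(a, 'argmax', axis=axis, out=out, **kwds)
    return bound(*args, **kwds)
ValueError: attempt to get argmax of an empty sequence
```

```bash
cat > asc.py <<'E'
from h import *
def asc(im,r0,r1,c0,c1,sr=2,sc=1):
    h=cv2.cvtColor(im,cv2.COLOR_BGR2HSV).astype(int)
    for r in range(r0,r1,sr):
        s=''
        for c in range(c0,c1,sc):
            H,S,V=h[r,c]
            s+= ('R' if (H<5 or H>172) and S>150 else 'o' if H<14 and S>120 else 'w' if H<20 and S>60 else 'Y' if H<36 and S>140 else 'g' if 40<H<90 and S>60 else '#' if V<60 else '+' if V<130 else '.')
        print(r,s)
if __name__=='__main__':
    asc(cv2.imread('pics/ns.png'),150,232,235,285)
    print(); asc(cv2.imread('pics/n.png'),180,340,215,345,5,2)
E
python3 asc.py
```

```text
150 wwwwwwwwwwwww#######++w+++w+++++w+ww+++###########
152 ########################################wwwwwwwwww
154 #################wwwwwwwwwwwwwwwwwwwwwwwwwwwwwwwww
156 wwwwwwwwwwwwwwwwwwwwwwwwwwwwwwwwwwwwwwwwwwwwwwwwww
158 wwwwwwwwwwwwwwwwwwwwwwwwwwwwwwwwww########wwwwwwww
160 wwwwwwwwwwwwwwwwwwwwwww######www############wwwwww
162 wwwwwwwwwwwwwwww#############wwww############wwwww
164 wwwwwwwwwwwwwwww#############wwww###########wwwwww
166 wwwwwwwwwwwwwwww############wwwww##########wwwwwww
168 wwwwwwwwwwwwwwww#############www####wwwwwwwwwwwwww
170 wwwwwwwwwwwwwwwwYwww#+++++##w+ww+++wwwwwwwwwwwwwww
172 wwwww......+++++YYwwwwwwww+++wwwwwwwwwwwwwwwwwwwww
174 wwww+gggggggggg++++wwwwwwwww#wwwww+wwwwwwwwwwwwwww
176 wwww.ggggggggggggg++wwwwww++wwww+wwwwwwwwwwwwwwwww
178 wwwww+gggggggggggg++wwwww+ww+www+wwwwwwwwwwwwwwwww
180 wwwww+ggggggg+++++++wwwwwww++wwwwwwwwwwwwwwwwwwwww
182 wwwww+ggggg+++.wwwwwwwwwwwww+wwww+wwwwwwwwwwwwwwww
184 www++#gggg+....wwwwwwwwwwwww+wwwwwwwwwwwwwwwwwwwww
186 www###gggg++..++wwwwwwwwwwwwwwwwwwwwwwwwwwwwwwwwww
188 www###ggggg+...+wwwwwwwww+w+wwww++wwwwwwwwwwwwwwww

[... 2695 characters left out ...]

290 wwww#wwww#####w#ww##w######www++ww+wYw#####w#######wwww##ww#w##ow
295 ww##w#ww##ww####w##########wwww++w+www###ww#w###w#w#######w##w#w#
300 wwwww###www##w#w###########wYwww#++www###www#########w#ww######w#
305 #######w#############w#w###wYw#wo##www##w###ww####ww#############
310 ######w############w####w##www#oRo#www########w###w###w#w####ww#w
315 #####w#########w###w#######www#oR##www#w###w#w####w#wg######wg###
320 #ww################w#####w##+w#wRwwwww###w#w###w#w#w#########w###
325 ####w#####gw#w########w####wwwwwwwww#w###w#############w###w#####
330 #w#######w###w##w######w##w#wYYwwYwwwwwYwwwYYwwwYwwYwwYwYYYYwwwww
335 wwwwYYwYwwwYwwwYwwwwwwwwwwYwYwwwwwwwwYwYwYYYwYYwYYwwwwwYwYwwwwYwY
```

The wrist map shows the red grip behind the closed fingers, so they came down on the wrong side of the lever, which leaned further open than I took it. The loop barrel still appears in place. I'll go up and back and re-measure.

```bash
python3 -m jog '[[0,0,0,-0.035,0],[0,0,0,-0.07,0],[0,-0.03,0,-0.1,0],[0,-0.07,0,-0.11,0],[0,-0.105,0,-0.11,0],[0,-0.105,0,-0.11,0],[0,-0.105,0,-0.11,0]]' 10 | head -2
cat > two.py <<'E'
from h import *; from asc import asc; import sys
C=cam('wrist');im=manip.snapshot('wrist');cv2.imwrite(f'pics/p{sys.argv[1]}.png',im);np.savez('p'+sys.argv[1]+'.npz',K=C[0],T=C[1])
h=cv2.cvtColor(im,cv2.COLOR_BGR2HSV)
for nm,m in (('red',cv2.inRange(h,(0,150,50),(5,255,255))|cv2.inRange(h,(172,150,50),(180,255,255))),('yel',cv2.inRange(h,(15,120,50),(34,255,255)))):
    n,l,s,c=cv2.connectedComponentsWithStats(m); print(nm,[(s[i].tolist(),c[i].round(1).tolist()) for i in range(1,n) if s[i][4]>60 and 240<c[i][0]<310 and s[i][2]<60])
print([(t,[(np.round(x['location'],1),round(x['score'],2)) for x in manip.place_of('wrist',t)[:1]]) for t in ('loop_bar','loop_grip','lever_tip','pivot','keeper_mid')],np.round(manip.observe()['tool_pos'],4))
E
python3 two.py 1; python3 -m jog '[[0,-0.03,0,0,0],[0,-0.06,0,0,0],[0,-0.06,0,0,0],[0,-0.06,0,0,0]]'|head -2; python3 two.py 2
python3 -c "
from asc import *
asc(cv2.imread('pics/p1.png'),60,250,235,325,4,2)"
```

```text
time_s: 27.48
tool_pos: [0.4774, -0.0397, 0.213]
red [([260, 108, 27, 15, 350], [273.1, 114.7])]
yel [([266, 179, 20, 29, 482], [275.5, 193.0]), ([268, 226, 16, 15, 206], [275.6, 233.1]), ([277, 258, 5, 20, 76], [278.7, 267.1]), ([268, 263, 7, 57, 265], [271.0, 291.4]), ([284, 264, 6, 56, 275], [286.8, 291.1])]
[('loop_bar', [(array([274.9, 203.8]), 0.59)]), ('loop_grip', [(array([278.6, 233.5]), 0.69)]), ('lever_tip', [(array([272.6, 115.6]), 0.98)]), ('pivot', [(array([273., 119.]), 0.95)]), ('keeper_mid', [(array([275.5, 196. ]), 0.96)])] [ 0.4801 -0.0383  0.2129]
time_s: 28.12
tool_pos: [0.4187, -0.0346, 0.2129]
red [([260, 25, 27, 28, 576], [273.0, 36.7])]
yel [([265, 124, 22, 31, 532], [275.9, 138.8]), ([268, 174, 17, 14, 217], [276.5, 180.7]), ([284, 263, 6, 57, 276], [286.8, 290.7]), ([269, 264, 6, 56, 274], [271.0, 290.7])]
[('loop_bar', [(array([273.8, 151.1]), 0.73)]), ('loop_grip', [(array([279. , 181.4]), 0.67)]), ('lever_tip', [(array([272.4,  31.5]), 0.77)]), ('pivot', [(array([275. ,  56.5]), 0.55)]), ('keeper_mid', [(array([274.4, 149.7]), 0.59)])] [ 0.4203 -0.0334  
[... 1697 characters left out ...]

196 wwwwww+gg..w+w..wYwwwwwwwwwwg..w+ggwwwwwwwwww
200 wwwwww+ggg.w+...YYYYYYYYYwwwg..wgggw+wwwwwwww
204 wwwwww+ggg.www..wYYYYYYYYww....wgggwwwwwwwwww
208 wwwwwwwgggg.....wwww.wwwww...ggggggwwwwwwwwww
212 wwwwwwwgggggg........ww.....gggggg+wwwwwwwwww
216 wwwwwwwgggggg........www.w...ggggggwwwwwwwwww
220 wwwwwwwgggggg.......wwwwwwww+ggggg+wwwwwwwwww
224 wwwwwwwgggggg.......wwwwwwww+ggggggwwwwwwwwww
228 wwwwwwwggggggggggYYYYYYY+ggggggggggwwwwwwwwww
232 wwwwwww+gggggggggYYYYYYYYggggggggggwwwwwwwwww
236 wwwwww++gggggggggYYYYYYYYggggggggg+wwwwwwwwww
240 wwwwwww+ggggggggg+ww+gggg+++gggggggwwwwwwwwww
244 wwwwwwwwgggg+wwwwwwww#gwwwwwwww++g+wwwwwwwwww
248 wwwwwwww+wwwwwwwwwwww#g#wwwwwwwwwwwwwwwwwwwww
```

The lever stands upright: the end-on view puts its tip at about (0.554, z 0.133). The real fingertips must sit about 15 mm above the nominal TCP, since the fingers closed on nothing at the first grasp and then passed just over the lever. I'll go back 15 mm lower after checking the barrel.

```bash
python3 - <<'E'
from h import *
A=np.load('p1.npz');B=np.load('p2.npz');A=(A['K'],A['T']);B=(B['K'],B['T'])
for n,a,b in [('barrel',(276,233.3),(276.5,181)),('lip',(276,208),(276,155)),('tip',(272.6,115.6),(272.4,31.5))]: print(n,tri([ray(A,a),ray(B,b)]))
E
python3 -m jog '[[0,0.035,0,0,0],[0,0.07,0,0,0],[0,0.1,0,0.02,0],[0,0.105,0,0.05,0],[0,0.105,0,0.08,0],[0,0.105,0,0.11,0],[0,0.105,0,0.11,0],[0,0.105,0,0.11,0]]' 10; python3 -m jog '[[0,0.003,0,0,0],[0,0.006,0,0,0],[0,0.008,0,0,0],[0,0.008,0,0,0]]'|grep -E 'tool_pos|ft_f'; python3 -m jog '[[0,0.002,0,0,0],[0,0.004,0,0,0],[0,0.006,0,0,0],[0,0.006,0,0,0]]'|grep -E 'tool_pos|ft_f'; python3 lv.py
```

```text
barrel (array([ 0.42762641, -0.03481902,  0.06707035]), [0.0, 0.0])
lip (array([ 0.45357593, -0.0366149 ,  0.05613638]), [0.3, 0.3])
tip (array([ 0.55212309, -0.04233695,  0.13739615]), [0.2, 0.2])
time_s: 29.08
tool_pos: [0.5229, -0.0412, 0.1016]
ee_rot: [-179.9, 0.2, -4.4]
ft_force: [-0.5, 0.2, 1.1]
width: 0.0003
gripper_force: 0.0
tool_pos: [0.5338, -0.0432, 0.1046]
ft_force: [-0.0, 0.4, 0.3]
tool_pos: [0.5379, -0.0434, 0.103]
ft_force: [-0.1, -0.4, 0.7]
wrist [{'location': [271.9, 237.2], 'score': 0.76}] ([253, 211, 40, 33, 829], [273.2, 230.8])
scene [{'location': [261.6, 177.2], 'score': 0.73}] ([258, 178, 8, 14, 90], [261.3, 184.8])
tip (array([ 0.55249572, -0.04178564,  0.13227627]), [0.7, 0.7])
[ 0.53787238 -0.04330663  0.10288582]
```

```bash
python3 -m jog '[[0,0.003,0,0,0],[0,0.006,0,0,0],[0,0.0095,0,0,0],[0,0.0095,0,0,0]]'|grep -E 'tool_pos|ft_f'; python3 lv.py; python3 -m jog '[[0,0.003,0,0.0005,0],[0,0.006,0,0.001,0],[0,0.006,0,0.001,0]]'|grep -E 'tool_pos|ft_f'; python3 lv.py
```

```text
tool_pos: [0.5448, -0.0438, 0.1024]
ft_force: [-7.7, 0.0, 6.9]
wrist [{'location': [272.0, 233.9], 'score': 0.8}] ([253, 219, 40, 24, 737], [272.9, 232.1])
scene [{'location': [265.8, 176.1], 'score': 0.81}] ([258, 181, 8, 12, 81], [261.8, 186.4])
tip (array([ 0.56738537, -0.03966435,  0.14452062]), [4.1, 4.1])
[ 0.54478943 -0.0438147   0.1023931 ]
tool_pos: [0.5507, -0.0442, 0.1015]
ft_force: [-8.0, 1.3, 7.7]
wrist [{'location': [271.1, 231.5], 'score': 0.62}] ([253, 219, 40, 24, 708], [273.1, 231.6])
scene [{'location': [264.1, 179.9], 'score': 0.88}] ([259, 183, 7, 11, 75], [262.0, 188.0])
tip (array([ 0.57149841, -0.04182724,  0.13764294]), [1.6, 1.6])
[ 0.5506965  -0.04420686  0.10154377]
```

```bash
python3 -m jog '[[0,0.003,0,0.0005,0],[0,0.006,0,0.001,0],[0,0.006,0,0.001,0]]'|grep -E 'tool_pos|ft_f'; python3 -m jog '[[0,0.003,0,0.001,0],[0,0.0055,0,0.002,0],[0,0.0055,0,0.002,0]]'|grep -E 'tool_pos|ft_f'
```

```text
tool_pos: [0.5562, -0.0446, 0.1003]
ft_force: [-8.9, 0.7, 7.1]
tool_pos: [0.5618, -0.0449, 0.0984]
ft_force: [-8.8, 0.9, 6.7]
```

```bash
python3 lv.py
```

```text
wrist [{'location': [271.5, 230.6], 'score': 0.68}] ([253, 221, 41, 21, 701], [272.9, 230.5])
scene [{'location': [263.3, 184.6], 'score': 0.75}] ([260, 187, 7, 10, 61], [262.9, 191.2])
tip (array([ 0.58200569, -0.04440851,  0.13286897]), [0.1, 0.1])
[ 0.56183154 -0.0449455   0.0984132 ]
```

```bash
for i in 1 2; do python3 -m jog '[[0,0.0025,0,0.0012,0],[0,0.005,0,0.0025,0],[0,0.005,0,0.0025,0]]'|grep -E 'tool_pos|ft_f'; done; python3 -m jog '[[0,0.0025,0,0.0015,0],[0,0.005,0,0.0033,0],[0,0.005,0,0.0033,0]]'|grep -E 'tool_pos|ft_f'; python3 lv.py
```

```text
tool_pos: [0.5672, -0.0453, 0.096]
ft_force: [-9.4, 0.5, 8.0]
tool_pos: [0.572, -0.0456, 0.0934]
ft_force: [-8.8, 0.9, 7.9]
tool_pos: [0.5771, -0.0459, 0.09]
ft_force: [-8.6, 0.4, 6.1]
wrist [{'location': [273.2, 228.0], 'score': 0.92}] ([254, 219, 39, 25, 760], [273.0, 229.6])
scene [{'location': [265.3, 195.4], 'score': 0.71}] ([261, 195, 7, 6, 34], [264.1, 197.9])
tip (array([ 0.59511742, -0.04470733,  0.11409988]), [1.1, 1.1])
[ 0.5771078  -0.04596572  0.09009163]
```

```bash
for i in 1 2; do python3 -m jog '[[0,0.0025,0,0.002,0],[0,0.005,0,0.0045,0],[0,0.005,0,0.0045,0]]'|grep -E 'tool_pos|ft_f'; done; for i in 1 2; do python3 -m jog '[[0,0.002,0,0.0025,0],[0,0.0037,0,0.005,0],[0,0.0037,0,0.005,0]]'|grep -E 'tool_pos|ft_f'; done; python3 lv.py
```

```text
tool_pos: [0.5825, -0.0463, 0.0855]
ft_force: [-7.2, 1.5, 5.7]
tool_pos: [0.5873, -0.0466, 0.0808]
ft_force: [-6.8, 1.2, 4.5]
tool_pos: [0.5913, -0.047, 0.0757]
ft_force: [-5.5, 0.6, 2.5]
tool_pos: [0.5953, -0.0473, 0.0707]
ft_force: [-4.3, 0.9, 2.3]
wrist [{'location': [270.6, 223.4], 'score': 0.76}] ([253, 219, 40, 25, 793], [272.3, 229.7])
scene [{'location': [266.2, 204.4], 'score': 0.54}] ([263, 208, 7, 3, 15], [266.1, 209.3])
tip (array([ 0.62031415, -0.04734002,  0.10908483]), [0.6, 0.6])
[ 0.59694884 -0.04770308  0.0715462 ]
```

```bash
for i in 1 2; do python3 -m jog '[[0,0.0012,0,0.003,0],[0,0.0022,0,0.0058,0],[0,0.0022,0,0.0058,0]]'|grep -E 'tool_pos|ft_f'; done; for i in 1 2 3; do python3 -m jog '[[0,0.0005,0,0.002,0],[0,0.001,0,0.004,0],[0,0.001,0,0.004,0]]'|grep -E 'tool_pos|ft_f'; done; python3 lv.py
```

```text
tool_pos: [0.5999, -0.048, 0.0655]
ft_force: [-1.8, -0.1, 2.7]
tool_pos: [0.6022, -0.0484, 0.0595]
ft_force: [-0.4, 0.7, -1.0]
tool_pos: [0.6028, -0.0487, 0.0556]
ft_force: [0.3, 0.8, 0.2]
tool_pos: [0.6035, -0.0487, 0.0515]
ft_force: [-0.2, 0.1, 0.3]
tool_pos: [0.6044, -0.0486, 0.0476]
ft_force: [0.2, 0.2, -0.4]
wrist [{'location': [270.8, 225.3], 'score': 0.82}] ([253, 223, 38, 22, 635], [270.9, 232.3])
scene [{'location': [267.8, 221.1], 'score': 0.42}] ([264, 219, 7, 5, 27], [267.1, 221.1])
tip (array([ 0.62152123, -0.04601756,  0.06522289]), [1.0, 1.0])
[ 0.6045915  -0.04845491  0.04807563]
```

It snapped over (tip now at z about 0.065, level). I'll press gently to confirm the stop, then retreat upward.

```bash
python3 -m jog '[[0,0,0,0.001,0],[0,0,0,0.002,0],[0,0,0,0.002,0]]'|grep -E 'tool_pos|ft_f'; python3 -m jog '[[0,0,0,0.001,0],[0,0,0,0.002,0],[0,0,0,0.002,0]]'|grep -E 'tool_pos|ft_f'
```

```text
tool_pos: [0.6046, -0.0485, 0.0462]
ft_force: [-0.5, -0.5, 1.0]
tool_pos: [0.6047, -0.0485, 0.0459]
ft_force: [-5.7, 0.1, 16.3]
```

```bash
python3 -m jog '[[0,0,0,-0.02,0],[0,0,0,-0.06,0],[0,-0.03,0,-0.1,0],[0,-0.07,0,-0.14,0],[0,-0.11,0,-0.16,0],[0,-0.12,0,-0.16,0],[0,-0.12,0,-0.16,0]]'; python3 two.py 3; python3 -m jog '[[0,-0.03,0,0,0],[0,-0.06,0,0,0],[0,-0.06,0,0,0],[0,-0.06,0,0,0]]'|head -2; python3 two.py 4; python3 lv.py; python3 - <<'E'
from h import *
for n in ['scene','top']:
  manip.snapshot(n)
  for t in ['band','bangle','flask','mallet_head','dapping_block','chisel']:
    r=manip.place_of(n,t)
    if r: print(n,t,np.round(atz(ray(cam(n),r[0]['location']),0),3),round(r[0]['score'],2))
E
```

```text
time_s: 36.32
tool_pos: [0.4808, -0.0389, 0.2058]
ee_rot: [179.7, 0.0, -4.4]
ft_force: [0.0, 0.9, -0.4]
width: 0.0003
gripper_force: 0.0
red [([263, 44, 23, 44, 909], [274.2, 65.6])]
yel [([266, 174, 20, 30, 498], [276.2, 188.2]), ([268, 219, 17, 14, 214], [276.2, 225.9]), ([277, 255, 5, 23, 85], [278.7, 265.6]), ([269, 263, 5, 57, 260], [270.9, 291.2]), ([284, 264, 6, 56, 273], [286.8, 291.3])]
[('loop_bar', [(array([276.4, 196.1]), 0.92)]), ('loop_grip', [(array([276.8, 226.8]), 0.57)]), ('lever_tip', [(array([274.8,  42.7]), 0.74)]), ('pivot', [(array([274.7, 121.7]), 0.68)]), ('keeper_mid', [(array([275.3, 195.3]), 0.88)])] [ 0.4855 -0.039   0.2036]
time_s: 36.95
tool_pos: [0.4243, -0.0349, 0.2036]
red [([262, 0, 25, 21, 474], [274.0, 9.5])]
yel [([265, 120, 22, 31, 553], [276.2, 134.8]), ([268, 165, 18, 15, 233], [276.4, 172.6]), ([266, 261, 9, 59, 281], [270.9, 290.0]), ([284, 262, 6, 58, 282], [286.8, 290.8])]
[('loop_bar', [(array([273.1, 146.7]), 0.79)]), ('loop_grip', [(array([276.9, 173.3]), 0.74)]), ('lever_tip', []), ('pivot', [(array([275.1,  62.9]), 0.58)]), ('keeper_mid', [(array([274.5, 146. ]), 0.8)])] [ 0.4261 -0.0338  0.2041]
wrist [] ([264, 0, 24, 23, 501], [276.0, 10.4])
scene [{'location': [265.5, 220.2], 'score': 0.57}] ([261, 212, 10, 12, 88], [265.5, 217.3])
[ 0.42535723 -0.03409009  0.20399934]
scene band [ 0.546 -0.102  0.   ] 0.49
scene bangle [0.51  0.061 0.   ] 0.63
scene flask [0.487 0.396 0.   ] 0.88
scene mallet_head [ 0.623 -0.362  0.   ] 0.77
scene dapping_block [ 0.485 -0.392  0.   ] 0.8
scene chisel [ 0.403 -0.017  0.   ] 0.63
top bangle [0.519 0.066 0.   ] 0.39
top flask [0.482 0.4   0.   ] 0.69
top mallet_head [ 0.615 -0.37   0.   ] 0.82
top dapping_block [ 0.486 -0.388  0.   ] 0.95
top chisel [0.636 0.342 0.   ] 0.59
```

```bash
python3 - <<'E'
from h import *
A=np.load('p3.npz');B=np.load('p4.npz');A=(A['K'],A['T']);B=(B['K'],B['T'])
for n,a,b in [('barrel',(276.2,226),(276.5,172.6)),('lip',(276,204),(276,151))]: print(n,tri([ray(A,a),ray(B,b)]))
for z in (.061,.0665): print('tip',atz(ray(A,(274.5,44)),z))
E
```

```text
barrel (array([ 0.44517218, -0.03584627,  0.07609633]), [0.1, 0.1])
lip (array([ 0.46468314, -0.03699218,  0.06048685]), [0.0, 0.0])
tip [ 0.62001305 -0.04789275  0.061     ]
tip [ 0.61888633 -0.04783887  0.0665    ]
```

The keeper moved about 8–10 mm towards the block with the loop on it, and the lever lies level. Handing in.

```bash
python3 -c "
from station import manip
print(manip.close_job())"
```

```text
the job is handed in; nothing more can be done
None
```

I handed the job in at about 37 s: the loop is hooked under the keeper's lip and released, and the red lever is pushed fully down to its stop. The last views put the jaw drawn in about 10 mm and holding. The highest drawing-back force I read was just under 10 N, and on the lever about 17 N. The other things on the bench appear where they were, within the cameras' accuracy.

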